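Sort the printed tissue cassettes to their specimen jars

ROBOT

A 7-joint arm with a two-finger parallel gripper is mounted at the origin on the work surface. World frame = base frame: x ahead of the robot, y to its left, z up, the work surface at z = 0. Lengths are in m, angles in rad, forces in N, time in s.
With the tool pointing down it reaches from about 0.4 to 0.75 m from the base axis. Payload 19.5 kg.
Tool frame: the origin (TCP) lies at the very end of the fingers, on their centre line; the grasp point (between the pads) lies 19 mm behind it (manip.pinch_z is the distance from the TCP to the grasp point, in m); z points along the fingers, x is the direction in which the jaws open and shut, and the axes are right-handed (so a half turn about z gives the same grasp; the last joint's range is limited). The gripper opens to 85 mm and grips with 20 to 120 N. Pads are 22 mm wide; open, the fingers measure 114 mm over their backs; the gripper's body (76 mm by 85 mm) begins 54 mm behind the grasp point. The pads swing forward as they close: fully open they stand 13 mm farther back than shut.
Start: joints at [-1.277, 0.707, -0.028, 1.485, 0.022, 0.951, -0.075], TCP at [0.189, 0.543, 0.231] pointing down, gripper open.
Joint ranges: [-2.71, 2.71], [-0.32, 2.16], [-1.57, 1.52], [0, 2.45], [-1.46, 4.6], [0, 2.02], [-2.83, 2.83]. Speed limits (rad/s): [1.89, 1.89, 2.57, 2.57, 3.01, 3.01, 3.01].

INTERFACE

Orientations are given as [roll, pitch, yaw] about the fixed x, y, z axes, in that order (R = Rz(yaw) Ry(pitch) Rx(roll)).
In Python, from cell import manip gives the robot as it stands.
- The arm moves only by the tool carry_out, never from a script. Its argument "motion" is a list that holds one entry, the list of rows, each a list of 5 numbers: the shift along the tool's x, y, z in m, then the turn about the tool's z in rad, then the gripper command: -1 is shut, 1 is fully open, values between are in proportion. A call has 1 to 20 rows; each row shifts and turns the pose as measured when the row begins, along the tool's axes as they then stand; what a row does not reach is not made up. A row lasts 1/8 s, in which the tool goes at most 62.5 mm and 10.7 degrees, less where a joint would pass 70% of its speed; a pose out of reach is approached as far as the arm can. A call with a gripper value outside its range is refused whole. The fingers move at their own pace and stop on an object; "force" is the grip in N (left out, the last holds). Time passes only in rows, so rows that do not move let the fingers close. It gives the time, the measured TCP pose, the force and the opening at its end, in the units of the state.
- manip.state(): the state, without advancing time (a new reading comes with each control period).
- manip.grab_frame(name): name is "scene" or "top" or "wrist"; returns the picture (400x640x3 uint8, blue, green, red); there is no depth.
- manip.calibration(name): a dict with "fov_y" (degrees; the focal length in pixels is half the picture's height over the tangent of half this angle, whatever the lens; pixels are square), "cx", "cy" (the principal point, pixels), "cam_to_world" (4x4, takes a point from camera to world coordinates). Camera axes: x right, y up, looking along -z (the intrinsics and any distortion apply to the point x, -y, -z); pixel columns grow to the right and rows downward; lengths in m; the calibration is good to about 2 mm. A picture is of the moment at which its call begins: read the wrist's pose just before it. calibration takes no time and is no camera call; for the wrist camera it gives the pose at the moment of the call.
- manip.finish_job(): hands the job in, once; it reports no verdict.
The state is a dict: "time": time; "q": joint angles; "qvel": joint speeds; "joint_efforts": joint torques, N m; "position": TCP position; "ee_rot": TCP orientation; "wrist_force": force on the tool from outside, world axes, zero at the start; "moment": the same for the moment, N m; "finger_gap": finger opening in m.
Only numpy, scipy, OpenCV 4.12 (cv2) and the standard library are available. Lean on these libraries where they do the work, as an engineer would, in place of code of your own. Each camera call takes 0.05 s, during which the arm holds its last target.

TASK

Give each specimen its cassette: take the stack of cassettes apart and lay every cassette in the recess of the case tray whose jar lid has the same colour, lid up, flat and square with the tray, put down and not dropped. The red cassette is caught under the hood of the printer's exit chute: push it back up the chute until it is free, lift it out and lay it in its tray as well.

Things in the scene. Friction and masses are not known exactly. Their poses are not given: they have to be found in the camera images.
- cassette_red: Red plastic tissue cassette, 41 x 28.5 x 13 mm (x, y, z), 12-21 g; origin: centre of underside. Full 13 mm height from x -20.5 to +10.5 mm; beyond, a white 45 degree writing face slopes to a 4 mm toe at +20.5. Starts in the printer's chute, lying on the 15 degree slope, +x end downhill against the flap; its lowest 12.5 mm is under the hood, the uphill 28 mm is open from above.
- cassette_yellow: Yellow cassette, same shape, size, mass and origin as the red one. Bottom of a stack of three lying flat on the bench (bottom to top yellow, green, blue), underside at z = 0 mm. Each upper one is set back about 9 mm along the -x of the one below and turned up to 0.2 rad, so the lower writing faces show.
- cassette_green: Green cassette, same shape, size, mass and origin as the red one. Middle of a stack of three lying flat on the bench (bottom to top yellow, green, blue), underside at z = 13 mm. Each upper one is set back about 9 mm along the -x of the one below and turned up to 0.2 rad, so the lower writing faces show.
- cassette_blue: Blue cassette, same shape, size, mass and origin as the red one. Top of a stack of three lying flat on the bench (bottom to top yellow, green, blue), underside at z = 26 mm. Each upper one is set back about 9 mm along the -x of the one below and turned up to 0.2 rad, so the lower writing faces show.
- tray_red: Fixed grey case tray, 148 x 70 mm (x, y), with a white jar under a red screw lid (49 mm across) and a white-floored recess for the cassette. Origin: centre of the recess floor, 4 mm above the bench. Recess 60 mm along x, 46 mm along y, its rim 3 mm above its floor. Jar centre at x = +80 mm, lid top 65 mm above the recess floor; +x points roughly away from the robot.
- tray_yellow: Fixed grey case tray, 148 x 70 mm (x, y), with a white jar under a yellow screw lid (49 mm across) and a white-floored recess for the cassette. Origin: centre of the recess floor, 4 mm above the bench. Recess 60 mm along x, 46 mm along y, its rim 3 mm above its floor. Jar centre at x = +80 mm, lid top 65 mm above the recess floor; +x points roughly away from the robot.
- tray_green: Fixed grey case tray, 148 x 70 mm (x, y), with a white jar under a green screw lid (49 mm across) and a white-floored recess for the cassette. Origin: centre of the recess floor, 4 mm above the bench. Recess 60 mm along x, 46 mm along y, its rim 3 mm above its floor. Jar centre at x = +80 mm, lid top 65 mm above the recess floor; +x points roughly away from the robot.
- tray_blue: Fixed grey case tray, 148 x 70 mm (x, y), with a white jar under a blue screw lid (49 mm across) and a white-floored recess for the cassette. Origin: centre of the recess floor, 4 mm above the bench. Recess 60 mm along x, 46 mm along y, its rim 3 mm above its floor. Jar centre at x = +80 mm, lid top 65 mm above the recess floor; +x points roughly away from the robot.
- printer: Fixed printer and exit chute. Origin: on the bench under the chute's low end; +x points up the chute to the housing (front at x 215 mm, 240 wide, 300 tall). Chute floor rises 15 degrees to +x from z 45 mm at x 0; 33.5 mm wide, rails 4 mm high. Shut flap at the low end; hood (37.5 wide) over the lowest 13 mm, 16-18 mm above the floor. A cassette slid 20 mm up the slope (light friction) lifts out.

How it is judged:
At the end, for the whole second after the job is handed in: Every cassette rests on the recess floor of the tray with its lid colour: within 12 mm of the recess centre, underside -3 to +2.5 mm from the floor, lid up, flat to 0.07 rad, long axis within 0.3 rad of the tray's (either way round), released and at rest (horizontal distance between cassette_red and tray_red below 0.012 m and z of cassette_red in the frame of tray_red between -0.003 and 0.0025 m and angle between each of cassette_red, cassette_yellow, cassette_green, cassette_blue's own z axis and vertical below 0.07 rad and angle between the x axis of cassette_red and the x axis of tray_red, either way round below 0.3 rad and linear speed of each of cassette_red, cassette_yellow, cassette_green, cassette_blue below 0.02 m/s and horizontal distance between cassette_yellow and tray_yellow below 0.012 m and z of cassette_yellow in the frame of tray_yellow between -0.003 and 0.0025 m and angle between the x axis of cassette_yellow and the x axis of tray_yellow, either way round below 0.3 rad and horizontal distance between cassette_green and tray_green below 0.012 m and z of cassette_green in the frame of tray_green between -0.003 and 0.0025 m and angle between the x axis of cassette_green and the x axis of tray_green, either way round below 0.3 rad and horizontal distance between cassette_blue and tray_blue below 0.012 m and z of cassette_blue in the frame of tray_blue between -0.003 and 0.0025 m and angle between the x axis of cassette_blue and the x axis of tray_blue, either way round below 0.3 rad); the robot touches nothing.
It fails at once if the red cassette is dropped or thrown (moves freely at over 0.8 m/s, a fall of more than about 3 cm) (linear speed of cassette_red above 0.8 m/s and contact force between cassette_red and the fingers below 0.05 N).
It fails at once if the yellow cassette is dropped or thrown (moves freely at over 0.8 m/s, a fall of more than about 3 cm) (linear speed of cassette_yellow above 0.8 m/s and contact force between cassette_yellow and the fingers below 0.05 N).
It fails at once if the green cassette is dropped or thrown (moves freely at over 0.8 m/s, a fall of more than about 3 cm) (linear speed of cassette_green above 0.8 m/s and contact force between cassette_green and the fingers below 0.05 N).
It fails at once if the blue cassette is dropped or thrown (moves freely at over 0.8 m/s, a fall of more than about 3 cm) (linear speed of cassette_blue above 0.8 m/s and contact force between cassette_blue and the fingers below 0.05 N).
It also fails if it takes over 112 s, if anything falls off the work surface, if the arm or the gripper's body presses on something with over 40 N, if the wrist force passes 120 N, or if a joint passes its speed limit or range.

## Working session

There is one attempt and no reset: what is moved stays moved. The work goes in short steps, Python scripts to look and compute and a tool call to move; the robot and the scene stay as the last step left them, time stands still between calls to the robot, and variables do not carry over. Pictures are saved under pics/ and viewed, and the job is handed in when it is done.

Besides the shell and the picture viewer there is one more tool, called after "Request:" as name(argument=value, ...) on one line, values as JSON. carry_out: Moves the arm, as the interface text tells. Its arguments: {"type":"object","properties":{"motion":{"type":"array"},"force":{"type":"number"}},"required":["motion"]}

```bash
ls -la; mkdir -p pics; python3 - <<'E'
from cell import manip
import cv2
print(manip.state())
for n in("scene","top","wrist"):
    c=manip.calibration(n); print(n,c)
    cv2.imwrite(f"pics/{n}0.png",manip.grab_frame(n))
E
```

```text
total 12
drwxr-xr-x  3 agent agent 4096 Dec  6 19:50 .
drwxr-xr-x 23 root  root  4096 Dec  6 19:50 ..
drwxr-xr-x  2 agent agent 4096 Dec  6 19:50 pics
{'time': 0.0, 'q': array([-1.27668625,  0.70711296, -0.02760697,  1.48500787,  0.02201083,
        0.95092098, -0.07548927]), 'qvel': array([ 9.39553238e-04,  5.18727334e-05, -9.33363785e-04,  5.64345624e-04,
        1.05524007e-04, -1.13678046e-03, -5.27575683e-04]), 'joint_efforts': array([ 7.12683814e-04, -8.83199072e+01,  1.23492446e+00, -2.36166126e+01,
        1.69881812e-02,  6.61163038e-03, -8.18409762e-05]), 'position': array([0.1893998 , 0.54261772, 0.23081976]), 'ee_rot': array([3.14153888e+00, 1.14506521e-03, 1.23499589e+00]), 'wrist_force': array([0.19464075, 0.40240656, 0.32812734]), 'moment': array([-0.02620286,  0.01295103, -0.02080892]), 'finger_gap': 0.08507955861898153}
scene {'fov_y': 46.929192260721834, 'cx': 319.70164707071007, 'cy': 192.38194517678332, 'cam_to_world': array([[ 0.3242755 , -0.71683905,  0.61724158,  1.09920225],
       [ 0.94584457,  0.25601212, -0.19958918, -0.22827368],
       [-0.01494801,  0.6
[... 187 characters left out ...]
to_world': array([[-0.01312733,  0.99393417, -0.10919039,  0.35284623],
       [-0.99981909, -0.0145508 , -0.01225005, -0.02903953],
       [-0.01376455,  0.10900982,  0.99394537,  1.41448433],
       [ 0.        ,  0.        ,  0.        ,  1.        ]])}
wrist {'fov_y': 64.78022076096259, 'cx': 316.35802659028224, 'cy': 198.8264226703975, 'cam_to_world': array([[ 3.29052141e-01, -9.03659652e-01, -2.74087434e-01,
         1.19306509e-01],
       [ 9.44311675e-01,  3.14768059e-01,  9.58985375e-02,
         5.68083956e-01],
       [-3.85669408e-04, -2.90379583e-01,  9.56911463e-01,
         3.73404344e-01],
       [ 0.00000000e+00,  0.00000000e+00,  0.00000000e+00,
         1.00000000e+00]])}
```

View pics/scene0.png

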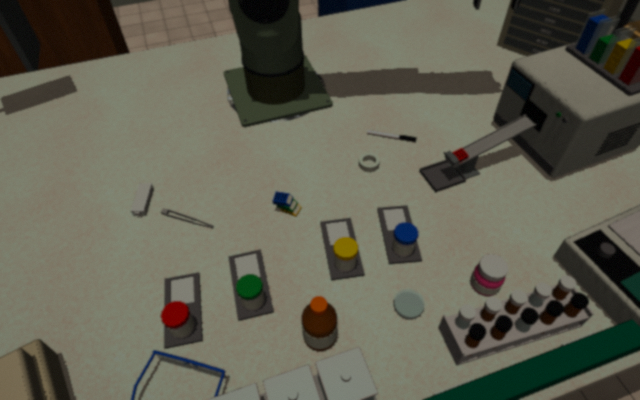

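View pics/top0.png

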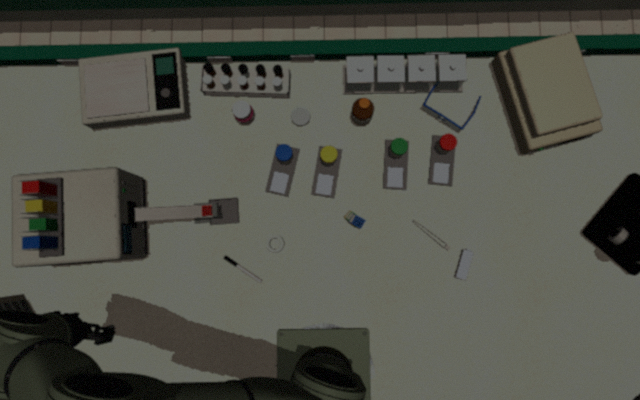

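View pics/wrist0.png

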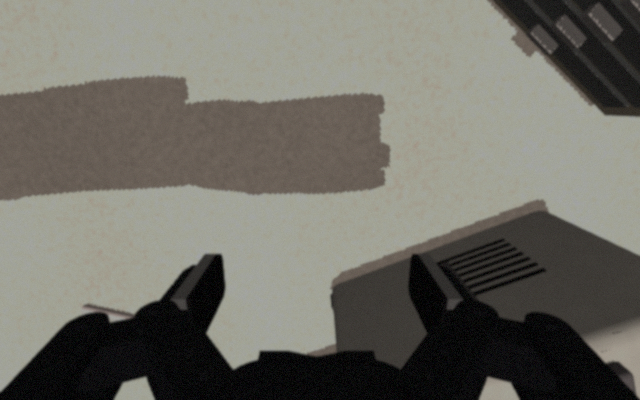

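The trays, stack, and chute are all visible. In the top view the lids are at about (284,153) blue, (328,155) yellow, (399,147) green and (447,142) red. The stack is at (355,220) and the red cassette at (208,211). Next I'll get coarse positions.

```bash
cat > h.py <<'E'
import numpy as np, cv2, json
from cell import manip
def K(c):
    f=200/np.tan(np.radians(c["fov_y"]/2)); return f
def ray(c,u,v):
    f=K(c); d=np.array([(u-c["cx"])/f,-(v-c["cy"])/f,-1.0]); T=np.array(c["cam_to_world"])
    return T[:3,3],T[:3,:3]@d
def hit(c,u,v,z):
    o,d=ray(c,u,v); return o+d*(z-o[2])/d[2]
def proj(c,p):
    T=np.array(c["cam_to_world"]); q=T[:3,:3].T@(np.array(p)-T[:3,3]); f=K(c)
    return np.array([c["cx"]+f*q[0]/-q[2], c["cy"]-f*q[1]/-q[2]])
HUE={"red":[(0,8),(172,180)],"yellow":[(20,35)],"green":[(45,85)],"blue":[(100,130)]}
def blobs(im,col,smin=110,vmin=50,amin=15):
    h=cv2.cvtColor(im,cv2.COLOR_BGR2HSV); m=np.zeros(im.shape[:2],np.uint8)
    for a,b in HUE[col]: m|=cv2.inRange(h,(a,smin,vmin),(b,255,255))
    n,l,s,ce=cv2.connectedComponentsWithStats(m)
    return sorted([(int(s[i,4]),*np.round(ce[i],1),*s[i,:4].tolist()) for i in range(1,n) if s[i,4]>=amin],reverse=True), m
def mid(b): return b[1],b[2]
E
python3 - <<'E'
from h import *
for n in("top","scene"):
    im=cv2.imread(f"pics/{n}0.png"); c=manip.calibration(n)
    for col in HUE:
        bs,_=blobs(im,col)
        for b in bs[:5]: print(n,col,b,"z69",hit(c,b[1],b[2],.069).round(3)[:2],"z30",hit(c,b[1],b[2],.03).round(3)[:2])
im=cv2.imread("pics/top0.png");cv2.imwrite("pics/t_z.png",cv2.resize(im[120:280,160:480],None,fx=2.5,fy=2.5,interpolation=cv2.INTER_CUBIC))
E
```

```text
top red (232, np.float64(447.8), np.float64(141.8), 439, 134, 18, 17) z69 [ 0.654 -0.363] z30 [ 0.663 -0.373]
top red (212, np.float64(30.0), np.float64(186.8), 22, 180, 18, 14) z69 [0.543 0.828] z30 [0.548 0.853]
top red (102, np.float64(206.4), np.float64(209.9), 202, 205, 10, 11) z69 [0.47  0.323] z30 [0.473 0.333]
top red (23, np.float64(247.6), np.float64(118.2), 242, 114, 11, 8) z69 [0.733 0.208] z30 [0.744 0.215]
top yellow (242, np.float64(328.4), np.float64(154.0), 320, 146, 18, 17) z69 [ 0.624 -0.023] z30 [ 0.632 -0.023]
top yellow (212, np.float64(34.0), np.float64(205.3), 25, 199, 18, 13) z69 [0.49  0.814] z30 [0.494 0.838]
top green (199, np.float64(398.8), np.float64(146.1), 391, 139, 16, 15) z69 [ 0.644 -0.224] z30 [ 0.652 -0.23 ]
top green (174, np.float64(37.6), np.float64(223.7), 30, 218, 16, 12) z69 [0.437 0.801] z30 [0.44  0.825]
top green (146, np.float64(164.1), np.float64(65.3), 157, 58, 15, 16) z69 [0.895 0.453] z30 [0.911 0.467]
top blue (215, np.float64(283.4), np.float64(152.3), 276, 145, 16, 16) z69 [0.631 0.105] z30 [0.639 0.109]
top blue (192, np.float64
[... 1035 characters left out ...]
2) z69 [ 0.65  -0.227] z30 [ 0.627 -0.227]
scene green (79, np.float64(607.0), np.float64(38.2), 600, 34, 14, 10) z69 [0.194 0.982] z30 [0.147 1.043]
scene green (52, np.float64(631.6), np.float64(283.4), 625, 277, 15, 13) z69 [0.881 0.443] z30 [0.87  0.477]
scene blue (373, np.float64(405.9), np.float64(232.2), 394, 222, 24, 21) z69 [0.638 0.102] z30 [0.614 0.119]
scene blue (352, np.float64(180.1), np.float64(367.9), 132, 351, 92, 49) z69 [ 0.762 -0.369] z30 [ 0.745 -0.376]
scene blue (120, np.float64(280.4), np.float64(197.4), 273, 192, 15, 13) z69 [ 0.464 -0.112] z30 [ 0.431 -0.107]
scene blue (112, np.float64(599.1), np.float64(18.2), 590, 14, 19, 10) z69 [0.091 1.04 ] z30 [0.04  1.104]
```

View pics/t_z.png

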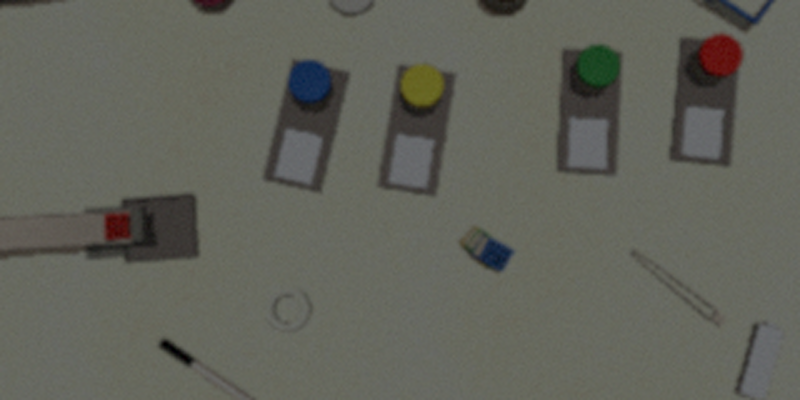

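Request:
carry_out(motion=[[[0,0,0,0.177,1],[0,0,0,0.177,1],[0,0,0,0.177,1],[0,0,0,0.177,1],[0,0,0,0.177,1],[0,0,0,0.177,1],[0,0,0,0.173,1],[0.018,0.04,-0.007,0,1],[0.018,0.04,-0.007,0,1],[0.018,0.04,-0.007,0,1],[0.018,0.04,-0.007,0,1],[0.04,0.016,0,0,1],[0.04,0.016,0,0,1],[0.04,0.016,0,0,1],[0.04,0.016,0,0,1],[0.04,0.016,0,0,1],[0,0,0,0,1]]])

```text
time: 2.28
position: [0.4579, 0.2828, 0.2575]
ee_rot: [3.136, 0.002, -0.039]
wrist_force: [-0.9, 0.2, -0.6]
finger_gap: 0.0854
```

```bash
cat > snap.py <<'E'
import sys,pickle
from h import *
n=sys.argv[1]; s=manip.state(); c=manip.calibration("wrist"); im=manip.grab_frame("wrist")
cv2.imwrite(f"pics/{n}.png",im); pickle.dump((c,s),open(f"pics/{n}.pkl","wb"))
print("t",round(s["time"],2),"pos",s["position"].round(4),"rot",s["ee_rot"].round(4),"q",s["q"].round(2),"gap",round(s["finger_gap"],4),"F",s["wrist_force"].round(1))
E
python3 snap.py w1
```

```text
t 2.27 pos [0.4579 0.2828 0.2575] rot [ 3.1364e+00  2.3000e-03 -3.9500e-02] q [-0.78  0.64  0.31  1.58 -0.22  0.96 -0.44] gap 0.0854 F [-0.9  0.2 -0.6]
```

View pics/w1.png

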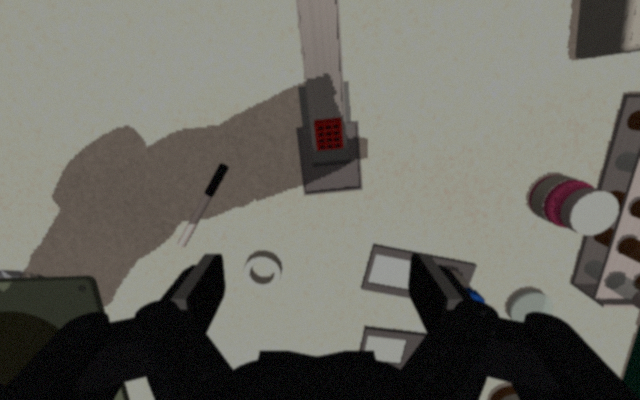

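```bash
python3 - <<'E'
from h import *
im=cv2.imread("pics/w1.png")[60:210,240:420]
im=np.clip(im.astype(float)*1.6,0,255).astype(np.uint8)
cv2.imwrite("pics/w1z.png",cv2.resize(im,None,fx=4,fy=4,interpolation=cv2.INTER_CUBIC))
E
```

```text
(no output)
```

View pics/w1z.png

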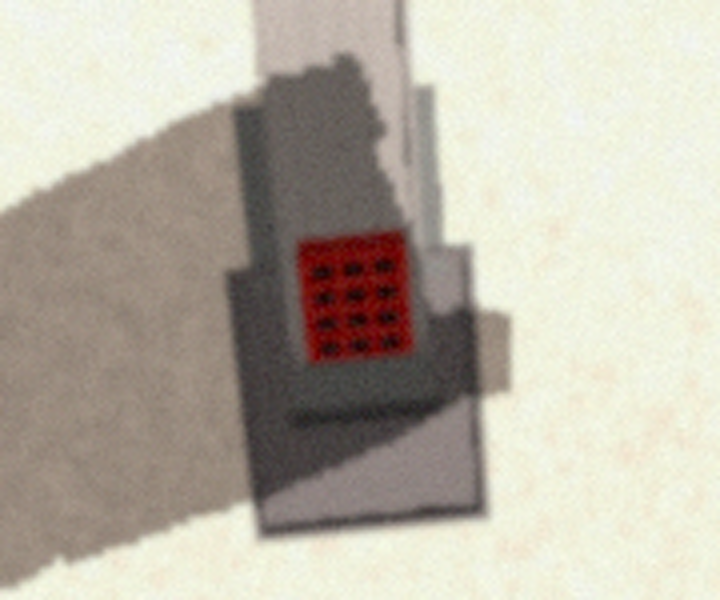

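```bash
python3 - <<'E'
from h import *
import pickle
c,s=pickle.load(open("pics/w1.pkl","rb"))
P={k:hit(c,u,v,z) for k,u,v,z in [("TL",314.75,120.25,.0683),("TR",340.75,117.75,.0683),("BR",343.25,148.25,.067),("BL",317.5,150.75,.067)]}
for k in P: print(k,P[k].round(4))
print("w",np.linalg.norm(P["TR"]-P["TL"]),"len",np.linalg.norm(P["TL"]-P["BL"]))
d=(P["TL"]+P["TR"]-P["BL"]-P["BR"])[:2];w=(P["TR"]-P["TL"])[:2]
print("uphill ang",np.arctan2(d[1],d[0]),"w ang",np.arctan2(w[1],w[0]))
# base plate of chute corners
for u,v in [(227,271),(470,246),(486,513),(262,535)]: print(hit(c,240+u/4,60+v/4,0.0).round(4))
# trays
ti=cv2.imread("pics/top0.png");ct=manip.calibration("top")
h=cv2.cvtColor(ti,cv2.COLOR_BGR2HSV);
for col,(x,y) in dict(blue=(280,184),yellow=(324,185),green=(396,178),red=(441,174)).items():
    m=cv2.inRange(h[y-16:y+16,x-16:x+16],(0,0,120),(180,60,255))
    n,l,st,ce=cv2.connectedComponentsWithStats(m); i=l[16,16]
    r=cv2.minAreaRect(np.argwhere(l==i)[:,::-1].astype(np.float32)); p=cv2.boxPoints(r)
    ctr=hit(ct,x-16+r[0][0],y-16+r[0][1],.004)
    b=[q for q in blobs(ti,col)[0] if abs(q[1]-x)<15 and abs(q[2]-y)<45][0]; L=hit(ct,b[1],b[2],.069); dd=(L-ctr)[:2]
    q=[hit(ct,x-16+a,y-16+e,.004) for a,e in p]
    print(col,ctr.round(4),"lid",L.round(3),"dist",np.linalg.norm(dd).round(4),"yaw",np.arctan2(dd[1],dd[0]).round(3),"edges",[np.linalg.norm(q[k]-q[k-1]).round(3) for k in (0,1)],st[i])
E
```

```text
TL [0.4578 0.3402 0.0683]
TR [0.4844 0.3416 0.0683]
BR [0.4866 0.3103 0.067 ]
BL [0.4595 0.3087 0.067 ]
w 0.02660517974054406 len 0.03148328335194055
uphill ang 1.6318627809787538 w ang 0.05430165402901556
[0.4345 0.3282 0.    ]
[0.5097 0.3328 0.    ]
[0.5149 0.2473 0.    ]
[0.4411 0.2426 0.    ]
blue [0.5508 0.1233 0.004 ] lid [0.631 0.105 0.069] dist 0.0826 yaw -0.225 edges [np.float64(0.093), np.float64(0.092)] [   0    0   32   32 1024]
yellow [ 0.5459 -0.0072  0.004 ] lid [ 0.624 -0.023  0.069] dist 0.0801 yaw -0.202 edges [np.float64(0.093), np.float64(0.092)] [   0    0   32   32 1024]
green [ 0.5636 -0.2208  0.004 ] lid [ 0.644 -0.224  0.069] dist 0.0805 yaw -0.039 edges [np.float64(0.093), np.float64(0.092)] [   0    0   32   32 1024]
red [ 0.5735 -0.3541  0.004 ] lid [ 0.654 -0.363  0.069] dist 0.0812 yaw -0.115 edges [np.float64(0.093), np.float64(0.092)] [   0    0   32   32 1024]
```

Request:
carry_out(motion=[[[0.003,-0.0115,0.032,0,0.06],[0.003,-0.0115,0.032,0,0.06],[0.003,-0.0115,0.032,0,0.06],[0.003,-0.0115,0.032,0,0.06],[0,0,0,-0.093,0.06],[0,0,0,0,0.06]]], force=30)

```text
time: 3.08
position: [0.4647, 0.3348, 0.1254]
ee_rot: [3.139, 0.006, 0.063]
wrist_force: [-0.4, -0.2, 0.1]
finger_gap: 0.0452
```

```bash
python3 snap.py w2
```

```text
t 3.08 pos [0.4647 0.3348 0.1254] rot [3.1393 0.006  0.0634] q [-0.79  0.86  0.22  1.61 -0.26  0.7  -0.38] gap 0.0452 F [-0.4 -0.2  0.1]
```

View pics/w2.png

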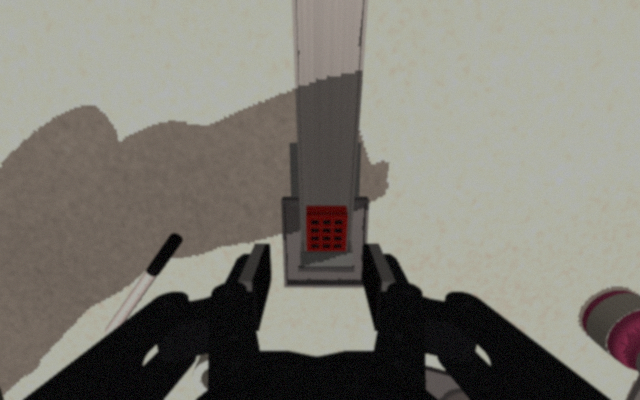

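```bash
python3 - <<'E'
from h import *
im=cv2.imread("pics/w2.png")[190:350,225:415]
im=np.clip(im.astype(float)*2.2,0,255).astype(np.uint8)
cv2.imwrite("pics/w2z.png",cv2.resize(im,None,fx=3.6,fy=3.6,interpolation=cv2.INTER_CUBIC))
E
```

```text
(no output)
```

View pics/w2z.png

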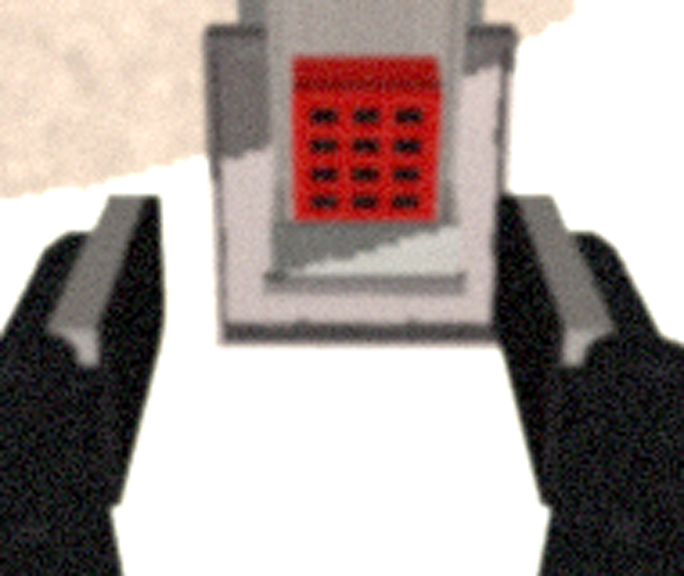

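```bash
python3 - <<'E'
from h import *
import pickle
c,s=pickle.load(open("pics/w2.pkl","rb"))
T=c["cam_to_world"]; f=K(c)
R=T[:3,:3]
def tool(p):
    y=s["ee_rot"][2]; d=p-s["position"]; return np.array([d[0]*np.cos(y)+d[1]*np.sin(y), d[0]*np.sin(y)-d[1]*np.cos(y), -d[2]])
S=lambda u,v:(225+u/3.6,190+v/3.6)
for v,(a,b) in {197:(160,497),330:(162,499)}.items():
    ua,va=S(a,v); ub,_=S(b,v); D=f*s["finger_gap"]/(ub-ua)
    for u in(ua,ub):
        o,d=ray(c,u,va); print(v,"tool xyz",tool(o+d*D).round(4))
for z in(.0683,.066,.0705):
    P=[hit(c,*S(a,88),z) for a in(293,440)]; print(z,[p.round(4) for p in P],np.linalg.norm(P[1]-P[0]).round(4),"mid",((P[0]+P[1])/2).round(4))
o=[hit(c,*S(a,220),.067) for a in(295,437)]; print("hood",o)
E
```

```text
197 tool xyz [-0.0227 -0.0096 -0.0034]
197 tool xyz [ 0.0225 -0.0097 -0.0031]
330 tool xyz [-0.0224  0.0074 -0.0086]
330 tool xyz [ 0.0228  0.0074 -0.0083]
0.0683 [array([0.4574, 0.3377, 0.0683]), array([0.4847, 0.3395, 0.0683])] 0.0274 mid [0.4711 0.3386 0.0683]
0.066 [array([0.4573, 0.3369, 0.066 ]), array([0.485 , 0.3387, 0.066 ])] 0.0277 mid [0.4712 0.3378 0.066 ]
0.0705 [array([0.4574, 0.3385, 0.0705]), array([0.4845, 0.3403, 0.0705])] 0.0271 mid [0.4709 0.3394 0.0705]
hood [array([0.4592381 , 0.30999524, 0.067     ]), array([0.48683077, 0.31185063, 0.067     ])]
```

Request:
carry_out(motion=[[[0.0035,0.005,0.012,0,0],[0.003,0.004,0.012,0,0],[0,0,0.01,0,0],[0,0,0,0,0]]])

```text
time: 3.62
position: [0.4715, 0.3255, 0.0891]
ee_rot: [3.139, 0.006, 0.059]
wrist_force: [0.3, -0.0, 0.4]
finger_gap: 0.0427
```

Request:
carry_out(motion=[[[0,0,0.01,0,0],[0,0,0.01,0,0],[0,0,0.006,0,0],[0,0,0.004,0,0],[0,0,0,0,0]]])

```text
time: 4.25
position: [0.4713, 0.3257, 0.057]
ee_rot: [3.14, 0.006, 0.059]
wrist_force: [0.7, -0.1, 1.4]
finger_gap: 0.0429
```

```bash
python3 snap.py w3
```

```text
t 4.25 pos [0.4713 0.3257 0.057 ] rot [3.1395 0.006  0.0586] q [-0.75  0.96  0.18  1.65 -0.29  0.56 -0.34] gap 0.0429 F [ 0.7 -0.1  1.4]
```

View pics/w3.png

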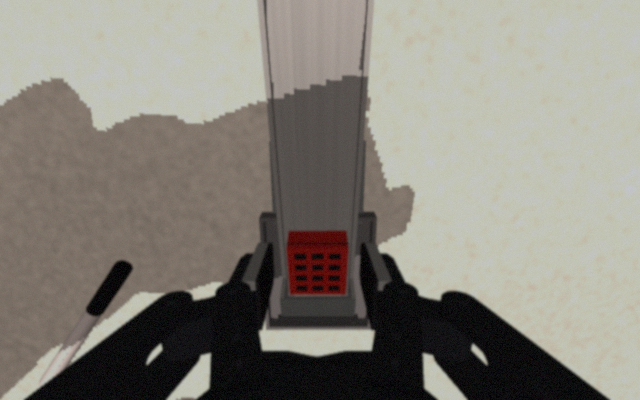

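Request:
carry_out(motion=[[[0,0,-0.0015,0,0],[0,0,0,0,-0.3],[0,0,0,0,-1],[0,0,0,0,-1],[0,0,0,0,-1],[0,0,0,0,-1]]], force=25)

```text
time: 5.05
position: [0.4716, 0.3259, 0.0595]
ee_rot: [3.14, 0.005, 0.059]
wrist_force: [-0.3, -0.0, -1.2]
finger_gap: 0.0277
```

```bash
python3 snap.py w4
```

```text
t 5.05 pos [0.4716 0.3259 0.0595] rot [3.1402 0.0049 0.0586] q [-0.75  0.96  0.18  1.65 -0.29  0.56 -0.34] gap 0.0277 F [-0.3 -0.  -1.2]
```

View pics/w4.png

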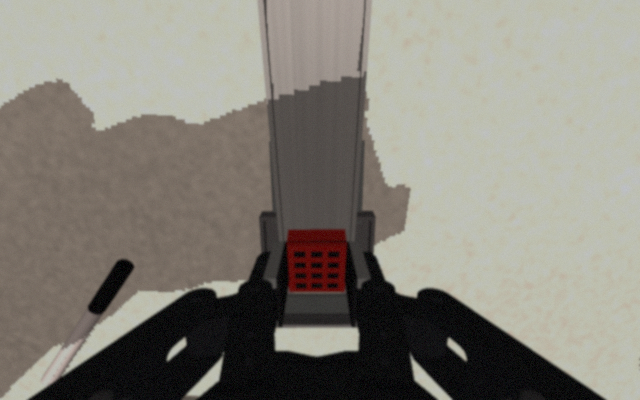

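Request:
carry_out(motion=[[[0,-0.004,-0.0011,0,-1],[0,-0.004,-0.0011,0,-1],[0,-0.004,-0.0011,0,-1],[0,-0.004,-0.0011,0,-1],[0,-0.004,-0.0011,0,-1],[0,-0.004,-0.0011,0,-1],[0,0,0,0,-1]]])

```text
time: 5.98
position: [0.47, 0.3521, 0.0666]
ee_rot: [3.141, 0.005, 0.059]
wrist_force: [-0.5, 0.1, 0.4]
finger_gap: 0.0276
```

```bash
python3 snap.py w5
```

```text
t 5.97 pos [0.47   0.3521 0.0666] rot [3.1406 0.0048 0.0592] q [-0.79  0.96  0.2   1.59 -0.29  0.62 -0.38] gap 0.0276 F [-0.5  0.1  0.4]
```

View pics/w5.png

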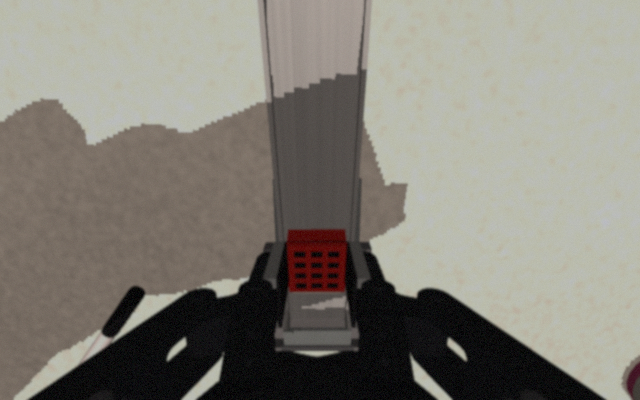

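Request:
carry_out(motion=[[[0,0,-0.008,0,-1],[0,0,-0.012,0,-1],[0,0,-0.02,0,-1],[0,0,-0.02,0,-1],[0,0,-0.02,0,-1],[0,0,0,0,-1]]])

```text
time: 6.78
position: [0.4711, 0.3514, 0.153]
ee_rot: [3.141, 0.003, 0.058]
wrist_force: [1.0, -0.5, -1.2]
finger_gap: 0.0273
```

```bash
python3 snap.py w6
```

```text
t 6.78 pos [0.4711 0.3514 0.153 ] rot [3.1413e+00 2.9000e-03 5.7800e-02] q [-0.81  0.84  0.25  1.54 -0.26  0.8  -0.41] gap 0.0273 F [ 1.  -0.5 -1.2]
```

View pics/w6.png

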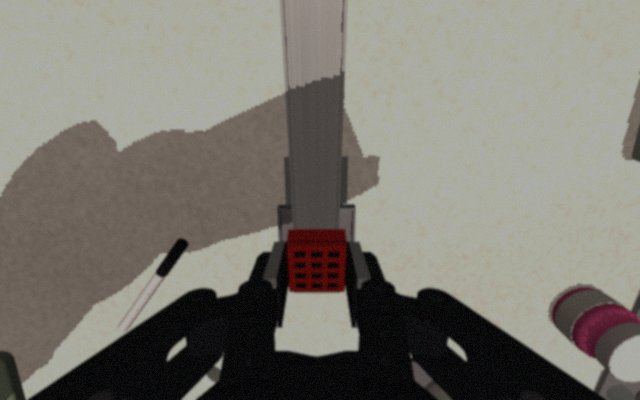

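Request:
carry_out(motion=[[[0,0,-0.006,-0.176,-1],[0,0,-0.006,-0.176,-1],[0,0,-0.006,-0.176,-1],[0,0,-0.006,-0.176,-1],[0,0,-0.006,-0.176,-1],[0,0,-0.006,-0.176,-1],[0,0,-0.006,-0.176,-1],[0,0,-0.006,-0.176,-1],[0,0,0,0,-1]]], force=35)

```text
time: 7.95
position: [0.469, 0.3495, 0.1968]
ee_rot: [-3.131, 0.007, 1.51]
wrist_force: [-0.1, -0.1, -0.2]
finger_gap: 0.0271
```

Request:
carry_out(motion=[[[-0.02,0.004,0,0,-1],[-0.046,0.0095,0,0,-1],[-0.046,0.0095,0,0,-1],[-0.046,0.0095,0,0,-1],[-0.046,0.0095,0,0,-1],[-0.046,0.0095,0,0,-1],[-0.046,0.0095,0,0,-1],[-0.046,0.0095,0,0,-1],[-0.046,0.0095,0,0,-1],[-0.046,0.0095,0,0,-1],[-0.046,0.0095,0,0,-1],[-0.046,0.0095,0,0,-1],[-0.046,0.0095,0,0,-1],[-0.046,0.0095,0,0,-1],[-0.02,0.004,0,0,-1],[0,0,0,0,-1]]])

```text
time: 9.95
position: [0.5319, -0.3335, 0.1948]
ee_rot: [-3.12, 0.014, 1.44]
wrist_force: [0.3, 0.6, 0.2]
finger_gap: 0.027
```

```bash
python3 snap.py w7
```

```text
t 9.95 pos [ 0.5319 -0.3335  0.1948] rot [-3.1204  0.014   1.4404] q [ 0.62  0.85 -0.27  1.3   0.26  1.04  1.74] gap 0.027 F [0.3 0.6 0.2]
```

View pics/w7.png

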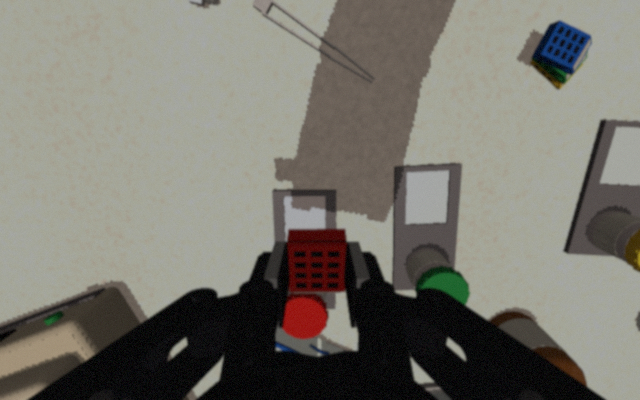

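```bash
cat > tray.py <<'E'
from h import *
import pickle,sys
def whites(n,amin=150):
    c,s=pickle.load(open(f"pics/{n}.pkl","rb")); im=cv2.imread(f"pics/{n}.png")
    h=cv2.cvtColor(im,cv2.COLOR_BGR2HSV); 
    return c,s,im,h
E
python3 - <<'E'
from tray import *
c,s,im,h=whites("w7")
for p in [(428,200),(305,205),(430,155),(400,240),(620,160),(300,240),(325,200),(290,200)]: print(p,h[p[1],p[0]])
z=np.clip(im[130:340,240:480].astype(float)*1.3,0,255).astype(np.uint8)
cv2.imwrite("pics/w7z.png",cv2.resize(z,None,fx=3.3,fy=2.8,interpolation=cv2.INTER_CUBIC))
for col in("red","green"):
  for b in blobs(im,col)[0][:3]: print(col,b,hit(c,b[1],b[2],.069).round(4))
E
```

```text
(428, 200) [ 90   2 165]
(305, 205) [  9  37 109]
(430, 155) [ 33  19 165]
(400, 240) [ 0 21 87]
(620, 160) [ 43  11 167]
(300, 240) [  2 238  59]
(325, 200) [10 30 76]
(290, 200) [113   6 164]
red (4552, np.float64(311.6), np.float64(280.4), 282, 229, 65, 110) [ 0.6162 -0.3498  0.069 ]
green (885, np.float64(447.7), np.float64(284.6), 419, 271, 50, 33) [ 0.6365 -0.2211  0.069 ]
green (87, np.float64(51.1), np.float64(319.5), 44, 315, 16, 10) [ 0.6279 -0.6167  0.069 ]
green (64, np.float64(561.1), np.float64(73.8), 555, 68, 12, 15) [ 0.4586 -0.129   0.069 ]
```

View pics/w7z.png

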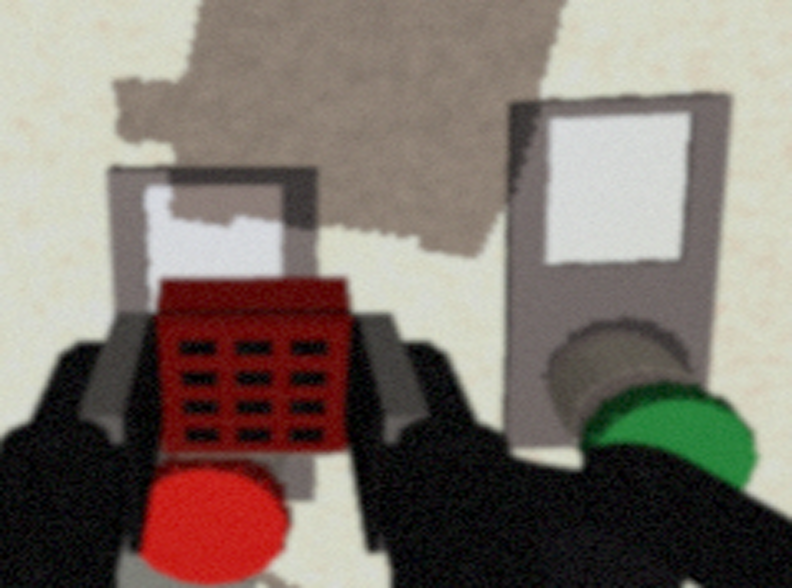

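```bash
python3 - <<'E'
from tray import *
c,s,im,h=whites("w7")
S=lambda p:(240+p[0]/3.3,130+p[1]/2.8)
def H(p,z): return hit(c,*S(p),z)[:2]
G=[H(p,.005) for p in [(548,119),(691,111),(684,260),(546,264)]]
print("green ctr",np.mean(G,0).round(4),"edges",[np.linalg.norm(G[i]-G[i-1]).round(4) for i in range(4)])
d=G[3]+G[2]-G[0]-G[1]; print("yaw",np.arctan2(d[1],d[0])); w=G[1]-G[0]; print("w yaw-90",np.arctan2(w[1],w[0])-np.pi/2)
T=[H(p,.007) for p in [(511,102),(731,95),(508,447)]]; print(np.linalg.norm(T[1]-T[0]),np.linalg.norm(T[2]-T[0]))
R=[H(p,.005) for p in [(145,185),(282,184)]]; w=R[1]-R[0]; print("red near edge",R,np.linalg.norm(w),"yaw",np.arctan2(w[1],w[0])-np.pi/2)
T=[H(p,.007) for p in [(108,168),(316,168),(312,498),(116,310)]]; w=T[1]-T[0];e=T[2]-T[1];g=T[3]-T[0]
print("red tray",np.linalg.norm(w),np.arctan2(w[1],w[0])-np.pi/2,np.linalg.norm(e),np.arctan2(e[1],e[0]),np.arctan2(g[1],g[0]))
L=H((215,522),.069); print("lid",L)
a=np.arctan2(w[1],w[0])-np.pi/2
for a in(a,np.arctan2(e[1],e[0])): print("ctr from near edge",np.mean(R,0)+.03*np.array([np.cos(a),np.sin(a)]),"from lid",L-.08*np.array([np.cos(a),np.sin(a)]))
E
```

```text
green ctr [ 0.5681 -0.2177] edges [np.float64(0.059), np.float64(0.0459), np.float64(0.0603), np.float64(0.0465)]
yaw -0.06027390298463515
w yaw-90 -0.05992615572208071
0.0699105120043322 0.14765218277273928
red near edge [array([ 0.54629522, -0.37285393]), array([ 0.55163578, -0.32756581])] 0.045601922301804744 yaw -0.11738210294085727
red tray 0.06845343370039393 -0.1265519535441122 0.14693109183278122 -0.12323925981967768 -0.12086544391175294
lid [ 0.65512672 -0.36151526]
ctr from near edge [ 0.57872559 -0.35399631] from lid [ 0.57576649 -0.3514181 ]
ctr from near edge [ 0.57873797 -0.3538977 ] from lid [ 0.57573347 -0.35168105]
```

Request:
carry_out(motion=[[[-0.0045,0.0137,0.02,0.0,-1],[-0.0045,0.0137,0.03,0.0,-1],[-0.0045,0.0137,0.03,0.0,-1],[0,0,0.03,0,-1],[0,0,0.03,0,-1],[0,0,0.012,0,-1],[0,0,0,0,-1]]], force=20)

```text
time: 10.88
position: [0.5685, -0.3469, 0.039]
ee_rot: [-3.12, 0.012, 1.438]
wrist_force: [-0.1, -0.9, 0.8]
finger_gap: 0.0269
```

```bash
python3 snap.py w8
```

```text
t 10.88 pos [ 0.5685 -0.3469  0.039 ] rot [-3.1202  0.0121  1.4385] q [ 0.59  1.1  -0.23  1.25  0.31  0.84  1.71] gap 0.0269 F [-0.1 -0.9  0.8]
```

View pics/w8.png

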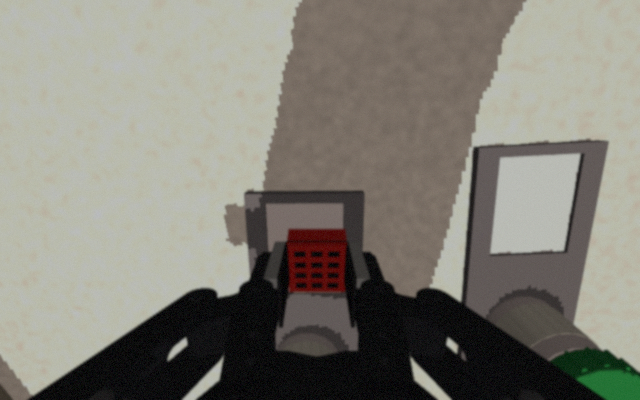

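```bash
python3 - <<'E'
from tray import *
c,s,im,h=whites("w8")
R=[hit(c,*p,.006)[:2] for p in [(266.5,203.5),(343.5,203.5)]]; w=R[1]-R[0];a=np.arctan2(w[1],w[0])-np.pi/2
print(np.linalg.norm(w),a,np.mean(R,0)+.03*np.array([np.cos(a),np.sin(a)]))
f=K(c);D=f*.0285/(346.5-288)
o,d=ray(c,317,243); p=o+d*D; y=s["ee_rot"][2];q=p-s["position"];print("edge tool",[q[0]*np.cos(y)+q[1]*np.sin(y),q[0]*np.sin(y)-q[1]*np.cos(y),-q[2]])
E
```

```text
0.04513973292105021 -0.1284459408744325 [ 0.57881397 -0.35435488]
edge tool [np.float64(0.001293396491355917), np.float64(-0.009116062128363576), np.float64(-0.001975938258861061)]
```

Request:
carry_out(motion=[[[-0.0025,0.0016,0.004,0,-1],[-0.0025,0.0016,0.005,0,-1],[0,0,0.004,0,-1],[0,0,0.002,0,-1],[0,0,0.002,0,-1],[0,0,0.002,0,-1]]])

```text
time: 11.68
position: [0.5721, -0.3536, 0.0219]
ee_rot: [-3.124, 0.014, 1.438]
wrist_force: [-0.3, -0.6, -0.3]
finger_gap: 0.027
```

Request:
carry_out(motion=[[[0,0,0.0015,0,-1],[0,0,0.0015,0,-1],[0,0,0.0015,0,-1],[0,0,0.0015,0,-1]]])

```text
time: 12.18
position: [0.5713, -0.3537, 0.0167]
ee_rot: [-3.123, 0.014, 1.438]
wrist_force: [-4.4, 6.7, 15.7]
finger_gap: 0.0275
```

Request:
carry_out(motion=[[[0,0,0.0015,0,-1],[0,0,0.0015,0,-1]]])

```text
time: 12.42
position: [0.5711, -0.3538, 0.0154]
ee_rot: [-3.123, 0.014, 1.437]
wrist_force: [-8.1, 4.1, 17.5]
finger_gap: 0.0269
```

```bash
python3 snap.py w9
```

```text
t 12.43 pos [ 0.5711 -0.3538  0.0154] rot [-3.1227  0.0141  1.4374] q [ 0.59  1.14 -0.23  1.23  0.31  0.82  1.71] gap 0.0269 F [-8.1  4.1 17.5]
```

View pics/w9.png

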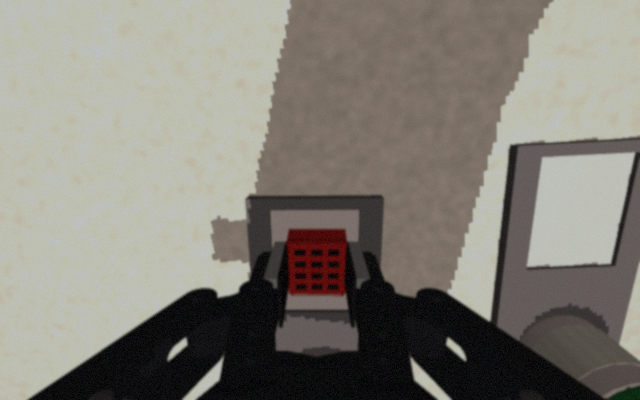

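Request:
carry_out(motion=[[[0,0,0,0,-0.3],[0,0,0,0,-0.1],[0,0,0,0,0.0],[0,0,-0.01,0,0.05],[0,0,-0.02,0,0.05],[0,0,-0.03,0,0.05],[0,0,-0.03,0,0.05],[0,0,0,0,0.05]]])

```text
time: 13.48
position: [0.5739, -0.3528, 0.1134]
ee_rot: [-3.126, 0.015, 1.437]
wrist_force: [0.3, -0.4, -0.1]
finger_gap: 0.0448
```

```bash
python3 snap.py w10
```

```text
t 13.47 pos [ 0.5739 -0.3528  0.1134] rot [-3.1262  0.0149  1.4374] q [ 0.6   1.01 -0.25  1.18  0.28  0.99  1.74] gap 0.0448 F [ 0.3 -0.4 -0.1]
```

View pics/w10.png

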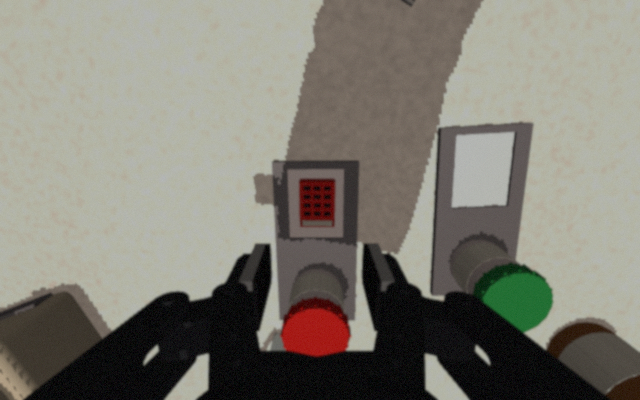

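Request:
carry_out(motion=[[[0,0,-0.01,0.167,0.2],[0,0,-0.01,0.167,0.2],[0,0,-0.01,0.167,0.2],[0,0,-0.01,0.167,0.2],[0,0,-0.01,0.167,0.2],[0,0,-0.01,0.167,0.2],[0,0,0,0.167,0.2],[0,0,0,0.167,0.2],[0,0,0,0.167,0.2],[0,0,0,0.167,0.2],[0,0,0,0.167,0.2],[0,0,0,0.167,0.2],[0,0,0,0,0.2]]])

```text
time: 15.15
position: [0.572, -0.3497, 0.1722]
ee_rot: [3.122, 0.017, -0.631]
wrist_force: [0.1, -0.2, -0.4]
finger_gap: 0.0513
```

Request:
carry_out(motion=[[[-0.04,-0.0163,0,0,0.2],[-0.04,-0.0163,0,0,0.2],[-0.04,-0.0163,0,0,0.2],[-0.04,-0.0163,0,0,0.2],[-0.04,-0.0163,0,0,0.2],[-0.03,-0.012,0,0,0.2],[0,0,0,0,0.2]]])

```text
time: 16.02
position: [0.4333, -0.1326, 0.1739]
ee_rot: [3.123, 0.02, -0.593]
wrist_force: [0.4, -0.3, 0.4]
finger_gap: 0.0511
```

```bash
python3 snap.py w11
```

```text
t 16.02 pos [ 0.4333 -0.1326  0.1739] rot [ 3.1234  0.0195 -0.593 ] q [ 0.06  0.66  0.28  1.97 -0.29  0.58 -0.06] gap 0.0511 F [ 0.4 -0.3  0.4]
```

View pics/w11.png

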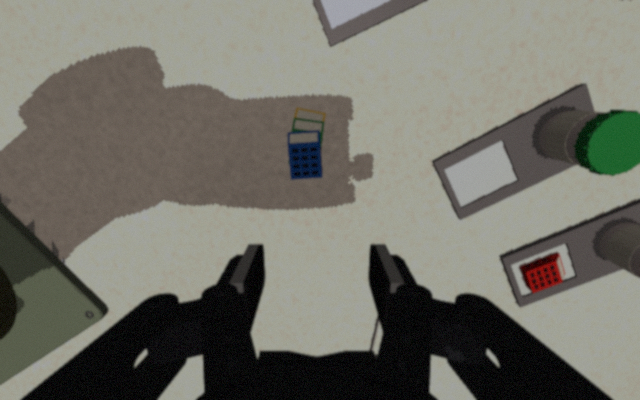

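```bash
python3 - <<'E'
from h import *
im=cv2.imread("pics/w11.png")[95:190,270:345]
im=np.clip(im.astype(float)*1.8,0,255).astype(np.uint8)
cv2.imwrite("pics/w11z.png",cv2.resize(im,None,fx=6,fy=6,interpolation=cv2.INTER_CUBIC))
E
```

```text
(no output)
```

View pics/w11z.png

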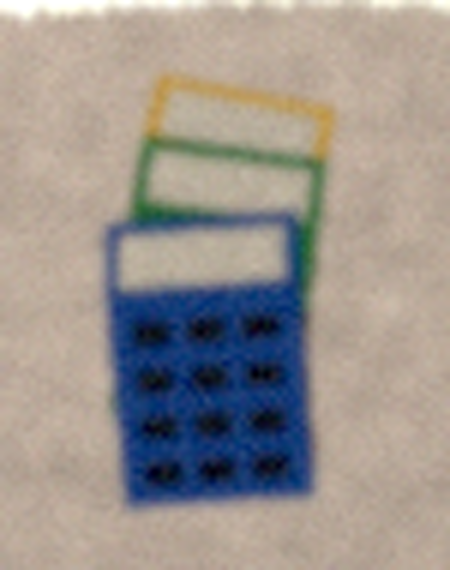

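```bash
python3 - <<'E'
from tray import *
c,s,im,h=whites("w11")
H=lambda p,z: hit(c,270+p[0]/6,95+p[1]/6,z)[:2]
B=[H((130,503),.039),H((313,490),.039)];Rg=[H((115,290),.039),H((301,283),.039)];T=[H((108,225),.030),H((296,212),.030)]
n=np.linalg.norm
print("widths",n(B[1]-B[0]),n(Rg[1]-Rg[0]),n(T[1]-T[0]),"len",n(np.mean(T,0)-np.mean(B,0)),n(np.mean(Rg,0)-np.mean(B,0)))
d=np.mean(T,0)-np.mean(B,0);a=np.arctan2(d[1],d[0]);print("blue yaw",a,"ctr",(np.mean(T,0)+np.mean(B,0))/2)
for nm,p,q,z in(("green",(150,140),(323,160),.017),("yellow",(158,77),(330,105),.004)):
    P=H(p,z);Q=H(q,z);w=Q-P;a=np.arctan2(w[1],w[0])+np.pi/2;print(nm,n(w),"yaw",a,"ctr",(P+Q)/2-.0205*np.array([np.cos(a),np.sin(a)]))
# blue tray partially, green tray
E
```

```text
widths 0.027623531877997976 0.027061138798464564 0.02799688306496791 len 0.040241925913602185 0.031402744477905566
blue yaw 1.0520551358072385 ctr [ 0.43788801 -0.1018557 ]
green 0.026681260479484496 yaw 0.8677621670840082 ctr [ 0.44351394 -0.09517046]
yellow 0.027582790368474556 yaw 0.8235080806354528 ctr [ 0.44800903 -0.08816214]
```

Request:
carry_out(motion=[[[0,0,0,-0.073,0.06],[-0.0037,-0.0086,0.025,0,0.06],[-0.0037,-0.0086,0.025,0,0.06],[-0.0037,-0.0086,0.025,0,0.06],[0,0,0.02,0,0.06],[0,0,0,0,0.06]]], force=25)

```text
time: 16.82
position: [0.4382, -0.1097, 0.0757]
ee_rot: [3.126, 0.016, -0.506]
wrist_force: [-0.0, -0.4, 0.6]
finger_gap: 0.045
```

```bash
python3 snap.py w12
```

```text
t 16.82 pos [ 0.4382 -0.1097  0.0757] rot [ 3.1264  0.0161 -0.5056] q [ 0.09  0.84  0.14  2.06 -0.34  0.28  0.01] gap 0.045 F [-0.  -0.4  0.6]
```

View pics/w12.png

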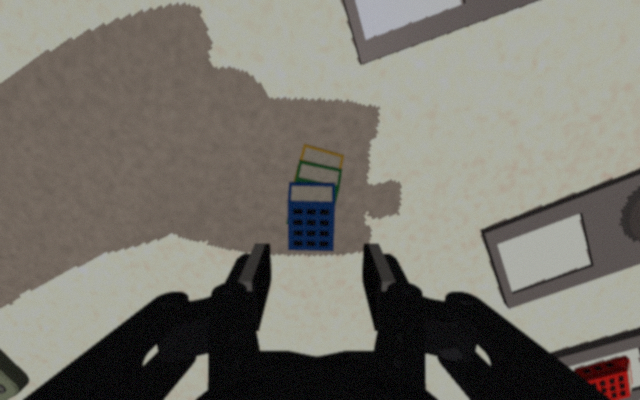

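```bash
cat > pose.py <<'E'
from tray import *
def cass(n,B,T,z):  # back edge corners (top), toe corners ; underside z
    c,s,im,h=whites(n)
    b=[hit(c,*p,z+.013)[:2] for p in B]; t=[hit(c,*p,z+.004)[:2] for p in T]
    d=np.mean(t,0)-np.mean(b,0); a=np.arctan2(d[1],d[0]); ctr=np.mean(b+t,0)
    print("w",np.linalg.norm(b[1]-b[0]).round(4),np.linalg.norm(t[1]-t[0]).round(4),"L",np.linalg.norm(d).round(4),"yaw",a.round(3),"ctr",ctr.round(4)); return ctr,a
def go(s,p,yaw):
    y=s["ee_rot"][2]; d=np.array(p)-s["position"]; a=yaw
    print("turn",round(y-yaw,3),"then dx,dy,dz",np.round([d[0]*np.cos(a)+d[1]*np.sin(a),d[0]*np.sin(a)-d[1]*np.cos(a),-d[2]],4))
E
python3 - <<'E'
from pose import *
ctr,a=cass("w12",[(290,250),(333,249)],[(289.5,182.5),(334.5,183)],.026)
p=ctr-.003*np.array([np.cos(a),np.sin(a)]); go(manip.state(),[*p,.030],a-np.pi/2)
E
```

```text
w 0.0269 0.0276 L 0.0408 yaw 1.06 ctr [ 0.438  -0.1015]
turn 0.005 then dx,dy,dz [-0.0044 -0.004   0.0464]
```

Request:
carry_out(motion=[[[-0.0035,-0.004,0.012,0,0.06],[0,0,0.014,0,0.06],[0,0,0.012,0,0.06],[0,0,0.006,0,0.06],[0,0,0,0,0.06]]])

```text
time: 17.5
position: [0.4383, -0.1064, 0.0325]
ee_rot: [3.128, 0.011, -0.504]
wrist_force: [-1.0, 0.1, -0.7]
finger_gap: 0.0449
```

Request:
carry_out(motion=[[[-0.0027,-0.001,0.0025,0,0.06],[0,0,0,0,0],[0,0,0,0,-0.3],[0,0,0,0,-1],[0,0,0,0,-1],[0,0,0,0,-1],[0,0,0,0,-1]]])

```text
time: 18.38
position: [0.4367, -0.1041, 0.0307]
ee_rot: [3.128, 0.01, -0.504]
wrist_force: [-0.2, -0.1, 0.1]
finger_gap: 0.0275
```

```bash
python3 snap.py w13
```

```text
t 18.38 pos [ 0.4367 -0.1041  0.0307] rot [ 3.1281  0.0102 -0.504 ] q [ 0.11  0.93  0.08  2.09 -0.36  0.15  0.02] gap 0.0275 F [-0.2 -0.1  0.1]
```

View pics/w13.png

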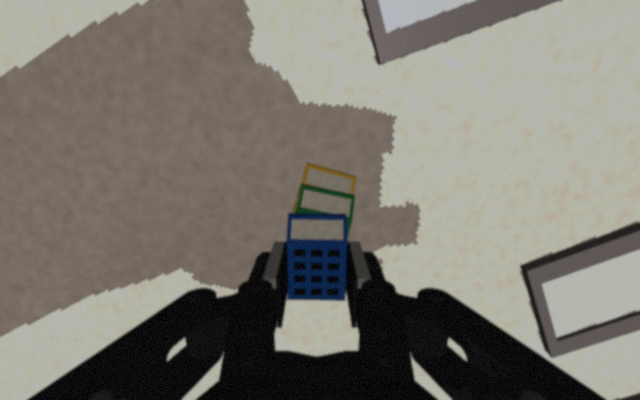

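Request:
carry_out(motion=[[[0,0,-0.005,0,-1],[0,0,-0.015,0,-1],[0,0,-0.025,0,-1],[0,0,-0.025,0,-1],[0,0,-0.025,0,-1],[0,0,-0.02,0,-1],[0,0,0,-0.17,-1],[0,0,0,-0.17,-1],[0,0,0,-0.17,-1],[0,0,0,-0.17,-1],[0,0,0,-0.17,-1],[0,0,0,-0.17,-1],[0,0,0,-0.17,-1],[0,0,0,-0.17,-1],[0,0,0,-0.17,-1],[0,0,0,-0.17,-1],[0,0,0,-0.17,-1],[0,0,0,0,-1]]], force=30)

```text
time: 20.68
position: [0.4371, -0.1043, 0.1552]
ee_rot: [-3.13, 0.013, 1.425]
wrist_force: [0.6, -0.5, 0.2]
finger_gap: 0.0276
```

```bash
python3 snap.py w14; python3 - <<'E'
from pose import *
go(manip.state(),[.50,.115,.17],1.37)
E
```

```text
t 20.68 pos [ 0.4371 -0.1043  0.1552] rot [-3.1298  0.0128  1.4249] q [ 0.33  0.67 -0.3   2.01  0.39  0.53  1.17] gap 0.0276 F [ 0.6 -0.5  0.2]
turn 0.052 then dx,dy,dz [ 0.2274  0.0179 -0.0149]
```

View pics/w14.png

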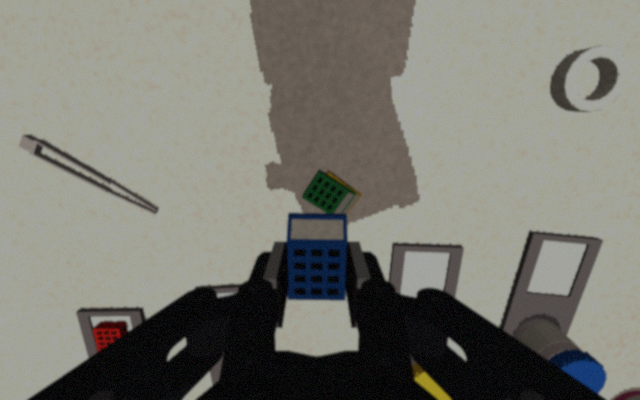

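Request:
carry_out(motion=[[[0.02,0.0025,-0.002,0.052,-1],[0.037,0.003,-0.002,0,-1],[0.037,0.003,-0.002,0,-1],[0.037,0.003,-0.002,0,-1],[0.037,0.003,-0.002,0,-1],[0.037,0.003,-0.002,0,-1],[0.015,0.003,0,0,-1],[0,0,0,0,-1]]])

```text
time: 21.72
position: [0.5048, 0.1126, 0.1646]
ee_rot: [-3.131, 0.016, 1.333]
wrist_force: [-1.2, 0.1, -0.5]
finger_gap: 0.0278
```

```bash
python3 snap.py w15
```

```text
t 21.73 pos [0.5048 0.1126 0.1646] rot [-3.1314  0.0159  1.3335] q [-0.15  0.73 -0.24  1.76  0.26  0.7   0.79] gap 0.0278 F [-1.2  0.1 -0.5]
```

View pics/w15.png

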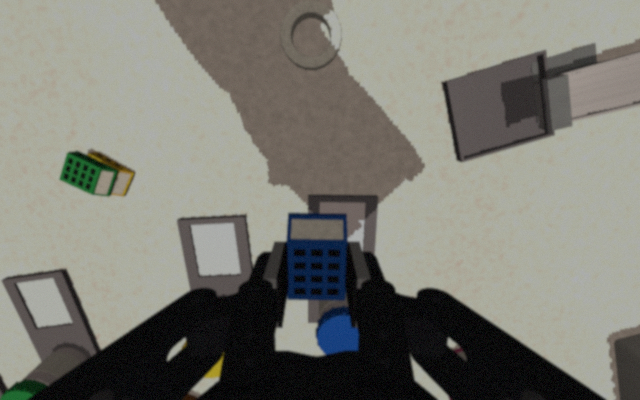

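```bash
python3 - <<'E'
from h import *
im=cv2.imread("pics/w15.png")[185:355,165:395]
im=np.clip(im.astype(float)*1.6,0,255).astype(np.uint8)
cv2.imwrite("pics/w15z.png",cv2.resize(im,None,fx=3.4,fy=3.4,interpolation=cv2.INTER_CUBIC))
E
```

```text
(no output)
```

View pics/w15z.png

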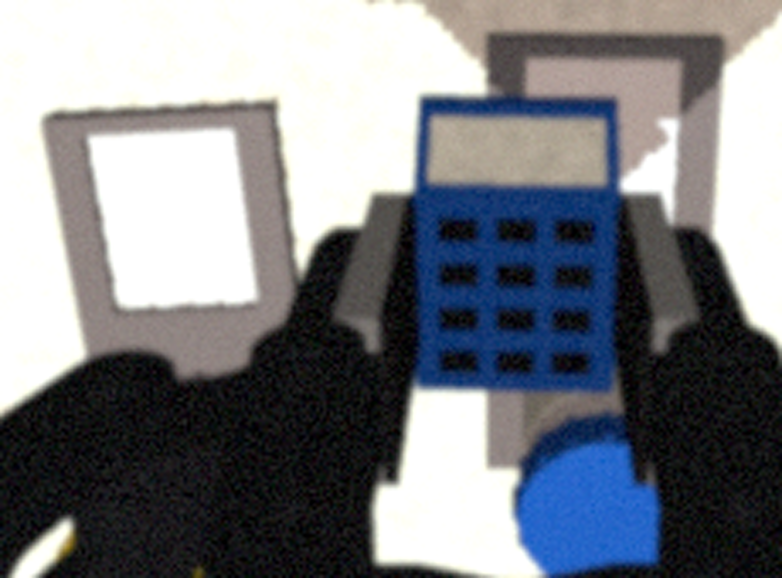

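```bash
python3 - <<'E'
from pose import *
c,s,im,h=whites("w15")
H=lambda p,z: hit(c,165+p[0]/3.4,185+p[1]/3.4,z)[:2]
n=np.linalg.norm
Y=[H(p,.005) for p in [(88,137),(238,128),(258,302),(117,310)]]
d=Y[3]+Y[2]-Y[0]-Y[1];w=Y[1]-Y[0];print("yellow",np.mean(Y,0),[n(Y[i]-Y[i-1]).round(4) for i in range(4)],np.arctan2(d[1],d[0]),np.arctan2(w[1],w[0])-np.pi/2)
R=[H(p,.005) for p in [(525,56),(687,57)]];w=R[1]-R[0]
T=[H(p,.007) for p in [(488,36),(723,38),(487,466)]];tw=T[1]-T[0];e=T[2]-T[0]
a=np.arctan2(e[1],e[0]); print(n(w),n(tw),n(e),np.arctan2(w[1],w[0])-np.pi/2,np.arctan2(tw[1],tw[0])-np.pi/2,a)
u=np.array([np.cos(a),np.sin(a)]);C=np.mean(R,0)+.03*u
print("blue ctr",C,"from tray corners",np.mean(T[:2],0)+.035*u)
# cassette centre must be at C: tool y offset of centre = -3mm => TCP = C+.003*u(tool y dir)
go(s,[*(C+.003*u),.05],a+np.pi/2)
E
```

```text
yellow [ 0.55016336 -0.00831377] [np.float64(0.059), np.float64(0.0461), np.float64(0.0589), np.float64(0.0455)] -0.1962764984819461 -0.16787947579207474
0.04770719471079489 0.06838968370770045 0.1475893045549094 -0.23870932374007237 -0.24140576549058812 -0.2460507162847748
blue ctr [0.55768384 0.12574607] from tray corners [0.55607188 0.12561527]
turn 0.009 then dx,dy,dz [0.0256 0.0511 0.1146]
```

Request:
carry_out(motion=[[[0.006,0.0125,0.015,0.005,-1],[0.0065,0.0125,0.025,0,-1],[0.0065,0.0125,0.03,0,-1],[0.0065,0.0125,0.03,0,-1],[0,0,0.008,0,-1],[0,0,0,0,-1]]])

```text
time: 22.52
position: [0.5584, 0.1141, 0.0541]
ee_rot: [-3.133, 0.02, 1.313]
wrist_force: [0.2, 0.1, 0.2]
finger_gap: 0.0276
```

```bash
python3 snap.py w16;  python3 - <<'E'
from pose import *
a=-.243;u=np.array([np.cos(a),np.sin(a)])
go(manip.state(),[*(np.array([.557,.1257])+.003*u),.009],a+np.pi/2)
E
```

```text
t 22.52 pos [0.5584 0.1141 0.0541] rot [-3.1326  0.0203  1.3135] q [-0.17  0.96 -0.19  1.64  0.31  0.59  0.77] gap 0.0276 F [0.2 0.1 0.2]
turn -0.014 then dx,dy,dz [ 0.0108 -0.0013  0.0455]
```

View pics/w16.png

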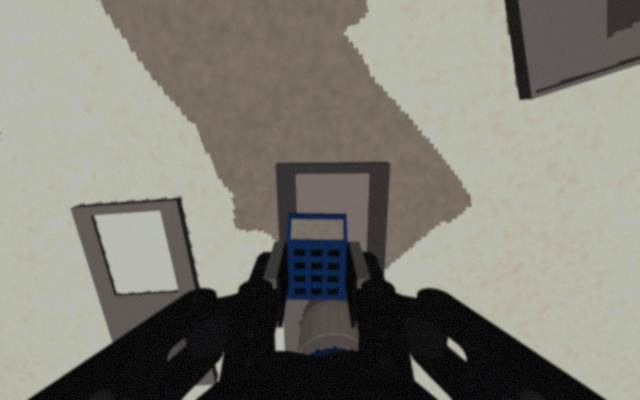

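Request:
carry_out(motion=[[[0.005,-0.0006,0.008,-0.014,-1],[0.005,-0.0006,0.01,0,-1],[0,0,0.01,0,-1],[0,0,0.006,0,-1],[0,0,0.004,0,-1],[0,0,0,0,-1]]], force=20)

```text
time: 23.32
position: [0.5596, 0.1242, 0.0154]
ee_rot: [-3.134, 0.019, 1.328]
wrist_force: [-0.8, 0.1, 0.4]
finger_gap: 0.0275
```

Request:
carry_out(motion=[[[0,0,0.002,0,-1],[0,0,0.002,0,-1],[0,0,0.0012,0,-1],[0,0,0.001,0,-1]]])

```text
time: 23.82
position: [0.5598, 0.124, 0.0093]
ee_rot: [-3.135, 0.019, 1.328]
wrist_force: [-0.4, -0.8, 0.0]
finger_gap: 0.0275
```

Request:
carry_out(motion=[[[0,0,0.0008,0,-1],[0,0,0,0,-0.3],[0,0,0,0,-0.15],[0,0,0,0,-0.05],[0,0,-0.01,0,0.0],[0,0,-0.02,0,0.05],[0,0,-0.03,0,0.05],[0,0,-0.03,0,0.05],[0,0,-0.01,0,0.05],[0,0,0,0,0.05]]])

```text
time: 25.08
position: [0.5609, 0.1258, 0.114]
ee_rot: [-3.136, 0.018, 1.328]
wrist_force: [-0.0, 0.1, 0.3]
finger_gap: 0.0449
```

```bash
python3 snap.py w17
```

```text
t 25.07 pos [0.5609 0.1258 0.114 ] rot [-3.136   0.0183  1.3282] q [-0.17  0.87 -0.22  1.6   0.28  0.72  0.8 ] gap 0.0449 F [-0.   0.1  0.3]
```

View pics/w17.png

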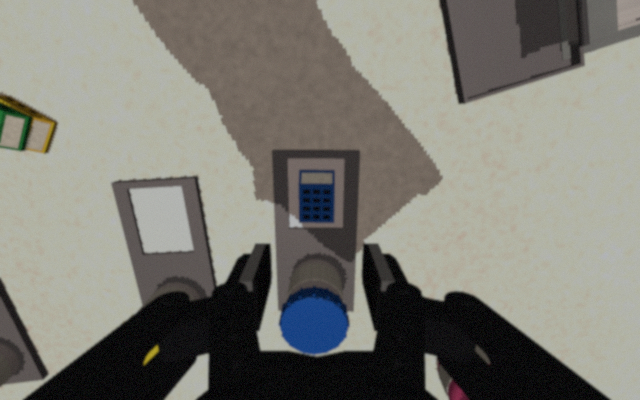

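Request:
carry_out(motion=[[[0,0,-0.01,0.169,0.05],[0,0,-0.01,0.169,0.05],[0,0,-0.01,0.169,0.05],[0,0,-0.01,0.169,0.05],[0,0,-0.01,0.169,0.05],[0,0,0,0.169,0.05],[0,0,0,0.169,0.05],[0,0,0,0.169,0.05],[0,0,0,0.169,0.05],[0,0,0,0.169,0.05],[0,0,0,0.169,0.05],[0,0,0,0.169,0.05],[0,0,0,0,0.05]]])

```text
time: 26.75
position: [0.5568, 0.1244, 0.1515]
ee_rot: [3.103, 0.002, -0.765]
wrist_force: [-0.1, 1.1, 0.5]
finger_gap: 0.0452
```

```bash
python3 - <<'E'
from pose import *
s=manip.state();print(s["position"],s["ee_rot"]);go(s,[.432,-.118,.11],s["ee_rot"][2])
E
```

```text
[0.55683439 0.12437322 0.15153687] [ 3.10295324e+00  1.76794300e-03 -7.65425414e-01]
turn 0.0 then dx,dy,dz [0.0779 0.2613 0.0415]
```

Request:
carry_out(motion=[[[0.006,0.02,0,-0.03,0.05],[0.012,0.04,0,-0.03,0.05],[0.012,0.04,0.005,0,0.05],[0.012,0.04,0.01,0,0.05],[0.012,0.04,0.01,0,0.05],[0.012,0.04,0.01,0,0.05],[0.01,0.03,0.005,0,0.05],[0,0,0,0,0.05]]])

```text
time: 27.75
position: [0.449, -0.1242, 0.1168]
ee_rot: [3.099, 0.007, -0.662]
wrist_force: [-0.0, 0.5, -0.2]
finger_gap: 0.0451
```

```bash
python3 snap.py w18; python3 - <<'E'
from h import *
im=cv2.imread("pics/w18.png")
b=blobs(im,"green")[0];print(b[:4])
E
```

```text
t 27.75 pos [ 0.449  -0.1242  0.1168] rot [ 3.0993  0.0074 -0.6617] q [ 0.06  0.77  0.22  1.98 -0.28  0.44 -0.19] gap 0.0451 F [-0.   0.5 -0.2]
[(789, np.float64(287.5), np.float64(177.3), 270, 157, 37, 43)]
```

View pics/w18.png

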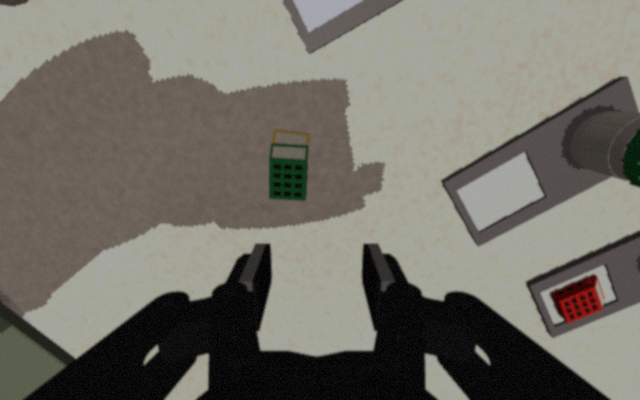

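```bash
python3 - <<'E'
from pose import *
ctr,a=cass("w18",[(269.5,198.5),(306.5,199.5)],[(271,144.5),(308.5,146)],.013)
p=ctr-.003*np.array([np.cos(a),np.sin(a)]); print(p);go(manip.state(),[*p,.06],a-np.pi/2)
E
```

```text
w 0.0286 0.0285 L 0.0401 yaw 0.868 ctr [ 0.4435 -0.0947]
[ 0.44154635 -0.09699232]
turn 0.043 then dx,dy,dz [-0.0229 -0.0146  0.0568]
```

Request:
carry_out(motion=[[[0,0,0,0.043,0.05],[-0.011,-0.007,0.018,0,0.05],[-0.011,-0.007,0.018,0,0.05],[0,0,0.016,0,0.05],[0,0,0,0,0.05]]], force=25)

```text
time: 28.42
position: [0.442, -0.0941, 0.063]
ee_rot: [3.101, 0.005, -0.699]
wrist_force: [0.1, 0.5, 0.8]
finger_gap: 0.0449
```

```bash
python3 snap.py w19
```

```text
t 28.43 pos [ 0.442  -0.0941  0.063 ] rot [ 3.1014  0.005  -0.6986] q [ 0.03  0.87  0.16  2.06 -0.35  0.26 -0.23] gap 0.0449 F [0.1 0.5 0.8]
```

View pics/w19.png

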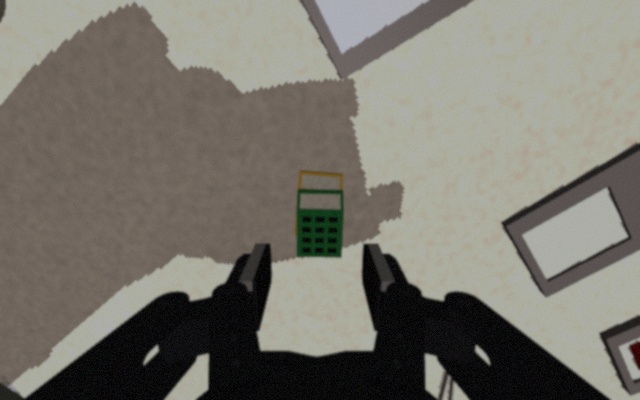

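Request:
carry_out(motion=[[[0.0015,0.002,0.012,0,0.05],[0,0,0.014,0,0.05],[0,0,0.01,0,0.05],[0,0,0.004,0,0.05],[0,0,0,0,0.05]]])

```text
time: 29.1
position: [0.4415, -0.0979, 0.0216]
ee_rot: [3.102, 0.003, -0.698]
wrist_force: [-0.6, -0.8, 0.1]
finger_gap: 0.0448
```

Request:
carry_out(motion=[[[0,-0.0008,0.003,0,0.05],[0,0,0,0,0],[0,0,0,0,-0.3],[0,0,0,0,-1],[0,0,0,0,-1],[0,0,0,0,-1],[0,0,0,0,-1]]])

```text
time: 29.98
position: [0.4423, -0.0973, 0.0191]
ee_rot: [3.103, 0.002, -0.698]
wrist_force: [0.0, -0.4, -0.3]
finger_gap: 0.0275
```

```bash
python3 snap.py w20
```

```text
t 29.98 pos [ 0.4423 -0.0973  0.0191] rot [ 3.1031e+00  2.2000e-03 -6.9830e-01] q [ 0.07  0.96  0.1   2.07 -0.36  0.15 -0.21] gap 0.0275 F [ 0.  -0.4 -0.3]
```

View pics/w20.png

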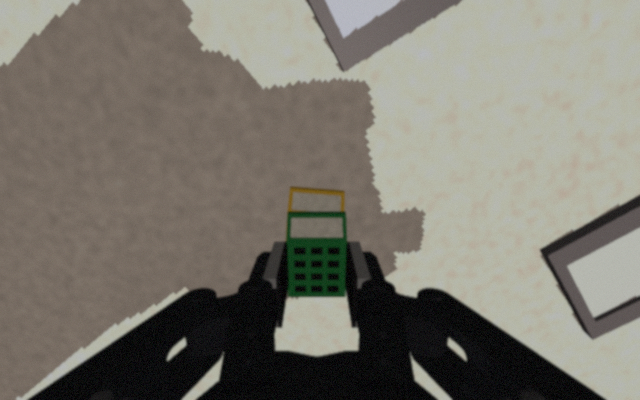

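Request:
carry_out(motion=[[[0,0,-0.005,0,-1],[0,0,-0.015,0,-1],[0,0,-0.025,0,-1],[0,0,-0.025,0,-1],[0,0,-0.025,0,-1],[0,0,-0.025,0,-1],[0,0,0,-0.17,-1],[0,0,0,-0.17,-1],[0,0,0,-0.17,-1],[0,0,0,-0.17,-1],[0,0,0,-0.17,-1],[0,0,0,-0.17,-1],[0,0,0,-0.17,-1],[0,0,0,-0.17,-1],[0,0,0,-0.17,-1],[0,0,0,-0.17,-1],[0,0,0,-0.17,-1],[0,0,0,-0.17,-1],[0,0,0,-0.13,-1],[0,0,0,0,-1]]], force=30)

```text
time: 32.52
position: [0.444, -0.0952, 0.1494]
ee_rot: [-3.118, 0.034, 1.542]
wrist_force: [-0.6, 0.2, -1.0]
finger_gap: 0.0272
```

```bash
python3 - <<'E'
from pose import *
s=manip.state();print(s["position"],s["ee_rot"],s["q"]);go(s,[.535,-.216,.13],1.511)
E
```

```text
[ 0.44399773 -0.09517634  0.14935497] [-3.11824368  0.03418313  1.54150395] [ 0.32118217  0.69648548 -0.35673088  1.98866303  0.49812434  0.56904027
  1.14850664]
turn 0.031 then dx,dy,dz [-0.1152  0.0981  0.0194]
```

Request:
carry_out(motion=[[[-0.014,0.012,0,0.02,-1],[-0.028,0.024,0.005,0,-1],[-0.028,0.024,0.005,0,-1],[-0.028,0.024,0.005,0,-1],[-0.014,0.012,0.005,0,-1],[0,0,0,0,-1]]])

```text
time: 33.28
position: [0.5352, -0.2163, 0.1315]
ee_rot: [-3.119, 0.037, 1.501]
wrist_force: [0.6, 0.1, -0.8]
finger_gap: 0.0275
```

```bash
python3 snap.py w21
```

```text
t 33.27 pos [ 0.5352 -0.2163  0.1315] rot [-3.1188  0.0367  1.5005] q [ 0.5   0.87 -0.4   1.57  0.47  0.82  1.39] gap 0.0275 F [ 0.6  0.1 -0.8]
```

View pics/w21.png

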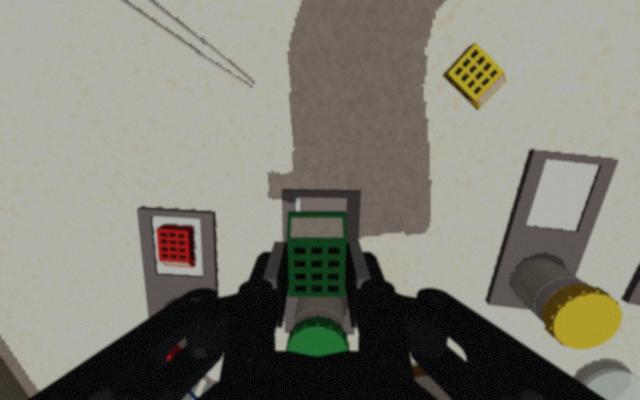

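```bash
python3 - <<'E'
from pose import *
c,s,im,h=whites("w21")
R=[hit(c,*p,.006)[:2] for p in [(295.5,197),(347,197)]];w=R[1]-R[0];a=-.06
print(np.linalg.norm(w),np.arctan2(w[1],w[0])-np.pi/2,np.mean(R,0)+.03*np.array([np.cos(a),np.sin(a)]))
go(s,[.571,-.2179,.03],1.511)
E
```

```text
0.045661200731340355 -0.05987806640190518 [ 0.56771539 -0.21751577]
turn -0.01 then dx,dy,dz [0.0005 0.0358 0.1015]
```

Request:
carry_out(motion=[[[0,0.012,0.015,0,-1],[0,0.012,0.025,0,-1],[0,0.011,0.025,0,-1],[0,0,0.025,0,-1],[0,0,0.008,0,-1],[0,0,0,0,-1]]])

```text
time: 34.08
position: [0.5701, -0.2174, 0.0286]
ee_rot: [-3.119, 0.036, 1.502]
wrist_force: [-0.2, -0.6, -0.3]
finger_gap: 0.0277
```

```bash
python3 snap.py w22;  python3 - <<'E'
from pose import *
go(manip.state(),[.571,-.2179,.0105],1.511)
E
```

```text
t 34.08 pos [ 0.5701 -0.2174  0.0286] rot [-3.119   0.0364  1.5019] q [ 0.45  1.05 -0.34  1.5   0.53  0.7   1.35] gap 0.0277 F [-0.2 -0.6 -0.3]
turn -0.009 then dx,dy,dz [-0.0005  0.0008  0.0185]
```

View pics/w22.png

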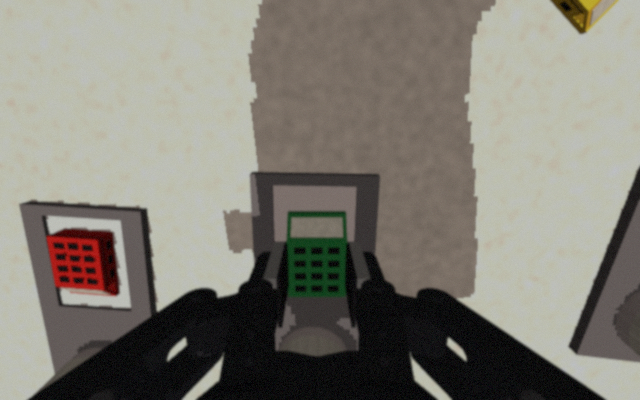

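Well aligned. I'll lower it slowly to the floor.

Request:
carry_out(motion=[[[0,0,0.007,-0.009,-1],[0,0,0.005,0,-1],[0,0,0.002,0,-1],[0,0,0.001,0,-1],[0,0,0,0,-1]]], force=20)

```text
time: 34.75
position: [0.5706, -0.2183, 0.0148]
ee_rot: [-3.122, 0.037, 1.511]
wrist_force: [-0.6, 0.6, 0.2]
finger_gap: 0.0275
```

Request:
carry_out(motion=[[[0,0,0.002,0,-1],[0,0,0.0015,0,-1],[0,0,0.001,0,-1],[0,0,0.0005,0,-1]]])

```text
time: 35.25
position: [0.5705, -0.2186, 0.0108]
ee_rot: [-3.122, 0.037, 1.511]
wrist_force: [-4.6, 2.2, 13.8]
finger_gap: 0.0276
```

Request:
carry_out(motion=[[[0,0,0,0,-0.3],[0,0,0,0,-0.15],[0,0,0,0,-0.05],[0,0,-0.01,0,0.0],[0,0,-0.02,0,0.05],[0,0,-0.03,0,0.05],[0,0,-0.03,0,0.05],[0,0,-0.01,0,0.05],[0,0,0,0,0.05]]])

```text
time: 36.38
position: [0.5733, -0.2146, 0.1189]
ee_rot: [-3.125, 0.038, 1.511]
wrist_force: [-0.1, -0.4, -0.4]
finger_gap: 0.0448
```

```bash
python3 snap.py w23
```

```text
t 36.38 pos [ 0.5733 -0.2146  0.1189] rot [-3.1246  0.0378  1.5111] q [ 0.47  0.93 -0.4   1.45  0.47  0.87  1.41] gap 0.0448 F [-0.1 -0.4 -0.4]
```

View pics/w23.png

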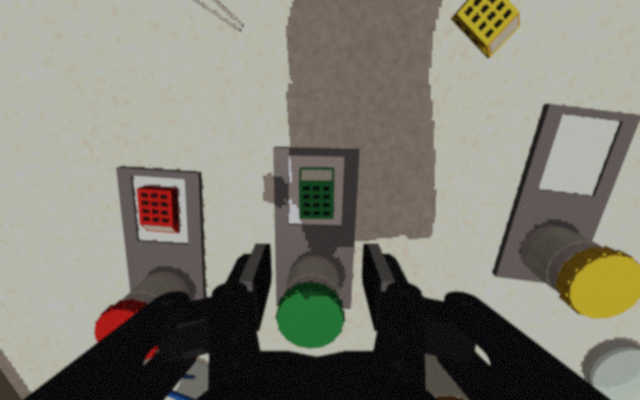

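Request:
carry_out(motion=[[[0,0,-0.008,-0.17,0.05],[0,0,-0.008,-0.17,0.05],[0,0,-0.008,-0.17,0.05],[0,0,0,-0.17,0.05],[0,0,0,-0.17,0.05],[0,0,0,0,0.05]]])

```text
time: 37.17
position: [0.5715, -0.2131, 0.1377]
ee_rot: [-3.098, 0.003, 2.387]
wrist_force: [-0.1, -0.1, -0.1]
finger_gap: 0.0447
```

```bash
python3 - <<'E'
from pose import *
s=manip.state();print(s["position"],s["ee_rot"],s["q"]);go(s,[.462,-.073,.10],s["ee_rot"][2])
E
```

```text
[ 0.57147744 -0.21314235  0.13769333] [-3.09794503  0.00340943  2.38672338] [ 0.57489305  0.94313674 -0.64573973  1.4310932   0.65945361  1.01301222
  2.14276872]
turn 0.0 then dx,dy,dz [0.1758 0.0271 0.0377]
```

Request:
carry_out(motion=[[[0.018,0.004,0,0,0.05],[0.035,0.005,0.006,0,0.05],[0.035,0.005,0.008,0,0.05],[0.035,0.005,0.008,0,0.05],[0.035,0.005,0.008,0,0.05],[0.018,0.003,0.006,0,0.05],[0,0,0,0,0.05]]])

```text
time: 38.05
position: [0.4573, -0.0684, 0.0963]
ee_rot: [-3.097, -0.001, 2.351]
wrist_force: [0.1, -0.2, 0.3]
finger_gap: 0.0445
```

```bash
python3 snap.py w24
```

```text
t 38.05 pos [ 0.4573 -0.0684  0.0963] rot [-3.0965e+00 -7.0000e-04  2.3510e+00] q [ 0.34  0.83 -0.5   1.99  0.8   0.57  1.61] gap 0.0445 F [ 0.1 -0.2  0.3]
```

View pics/w24.png

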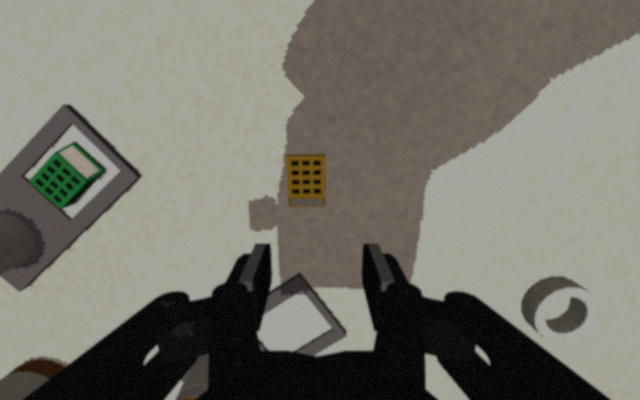

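```bash
python3 - <<'E'
from pose import *
ctr,a=cass("w24",[(285,154),(326.5,154.5)],[(287.5,206.5),(325,206.5)],0.0)
p=ctr-.003*np.array([np.cos(a),np.sin(a)]); print(p);go(manip.state(),[*p,.04],a+np.pi/2)
E
```

```text
w 0.03 0.0294 L 0.0418 yaw 0.775 ctr [ 0.4472 -0.088 ]
[ 0.44502162 -0.09014677]
turn 0.005 then dx,dy,dz [-0.0062 -0.0239  0.0564]
```

Request:
carry_out(motion=[[[-0.003,-0.012,0.015,0,0.05],[-0.003,-0.012,0.02,0,0.05],[0,0,0.02,0,0.05],[0,0,0,0,0.05]]], force=25)

```text
time: 38.6
position: [0.4451, -0.0964, 0.0413]
ee_rot: [-3.097, 0.003, 2.338]
wrist_force: [-0.1, 0.4, -0.1]
finger_gap: 0.0447
```

```bash
python3 snap.py w25
```

```text
t 38.6 pos [ 0.4451 -0.0964  0.0413] rot [-3.0971  0.0034  2.3378] q [ 0.31  0.92 -0.35  2.05  0.96  0.39  1.5 ] gap 0.0447 F [-0.1  0.4 -0.1]
```

View pics/w25.png

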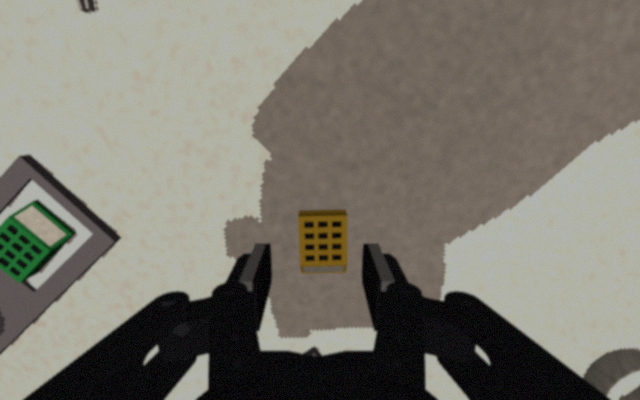

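Request:
carry_out(motion=[[[0.0023,0.0022,0.01,0,0.05],[0.0022,0.0022,0.01,0,0.05],[0,0,0.008,0,0.05],[0,0,0.003,0,0.05],[0,0,0,0,0.05]]])

```text
time: 39.28
position: [0.4455, -0.091, 0.0098]
ee_rot: [-3.099, 0.006, 2.336]
wrist_force: [0.3, -0.3, -0.3]
finger_gap: 0.0452
```

Request:
carry_out(motion=[[[0,0,0.003,0,0.05],[0,0,0.0015,0,0.05],[0,0,0,0,0],[0,0,0,0,-0.3],[0,0,0,0,-1],[0,0,0,0,-1],[0,0,0,0,-1],[0,0,0,0,-1]]])

```text
time: 40.28
position: [0.4456, -0.0914, 0.0056]
ee_rot: [-3.099, 0.007, 2.336]
wrist_force: [0.1, 0.2, -1.0]
finger_gap: 0.0278
```

```bash
python3 snap.py w26
```

```text
t 40.27 pos [ 0.4456 -0.0914  0.0056] rot [-3.0994  0.0065  2.3359] q [ 0.23  0.98 -0.23  2.06  1.06  0.26  1.39] gap 0.0278 F [ 0.1  0.2 -1. ]
```

View pics/w26.png

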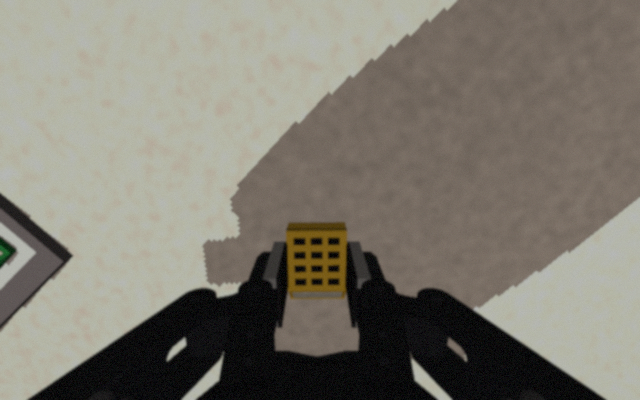

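Request:
carry_out(motion=[[[0,0,-0.005,0,-1],[0,0,-0.015,0,-1],[0,0,-0.025,0,-1],[0,0,-0.025,0,-1],[0,0,-0.025,0,-1],[0,0,-0.025,0,-1],[0,0,0,0.158,-1],[0,0,0,0.158,-1],[0,0,0,0.158,-1],[0,0,0,0.158,-1],[0,0,0,0.158,-1],[0,0,0,0.156,-1],[0,0,0,0,-1]]], force=30)

```text
time: 41.95
position: [0.4471, -0.0867, 0.1337]
ee_rot: [-3.121, 0.037, 1.363]
wrist_force: [-0.5, -0.1, 0.3]
finger_gap: 0.0272
```

```bash
python3 - <<'E'
from pose import *
s=manip.state();print(s["position"],s["ee_rot"],s["q"]);go(s,[.515,-.002,.13],s["ee_rot"][2])
E
```

```text
[ 0.44709669 -0.08674241  0.13371934] [-3.12135333  0.03715507  1.36305419] [ 0.26444173  0.72251595 -0.29160483  1.99679677  0.46679414  0.5175417
  0.98734894]
turn 0.0 then dx,dy,dz [0.0969 0.049  0.0037]
```

Request:
carry_out(motion=[[[0.015,0.008,0,-0.01,-1],[0.027,0.014,0,-0.01,-1],[0.027,0.014,0,0,-1],[0.018,0.009,0,0,-1],[0.009,0.005,0,0,-1],[0,0,0,0,-1]]])

```text
time: 42.7
position: [0.5174, 0.0044, 0.1293]
ee_rot: [-3.119, 0.034, 1.403]
wrist_force: [-0.4, 0.5, 0.4]
finger_gap: 0.0276
```

```bash
python3 snap.py w27;  python3 - <<'E'
from h import *
im=cv2.imread("pics/w27.png")[150:350,230:420]
im=np.clip(im.astype(float)*1.6,0,255).astype(np.uint8)
cv2.imwrite("pics/w27z.png",cv2.resize(im,None,fx=3,fy=3,interpolation=cv2.INTER_CUBIC))
E
```

```text
t 42.7 pos [0.5174 0.0044 0.1293] rot [-3.1191  0.0338  1.4034] q [ 0.08  0.8  -0.32  1.78  0.41  0.67  0.92] gap 0.0276 F [-0.4  0.5  0.4]
```

View pics/w27z.png

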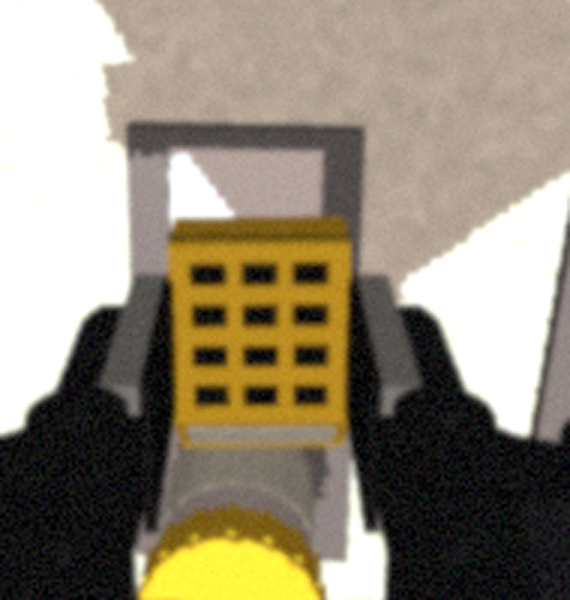

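```bash
python3 - <<'E'
from pose import *
c,s,im,h=whites("w27")
H=lambda p,z: hit(c,230+p[0]/3,150+p[1]/3,z)[:2]
R=[H(p,.006) for p in [(168,148),(325,150)]];w=R[1]-R[0];T=[H(p,.007) for p in [(128,123),(364,127)]];t=T[1]-T[0]
a=np.arctan2(t[1],t[0])-np.pi/2;print(np.linalg.norm(w),np.linalg.norm(t),a,np.arctan2(w[1],w[0])-np.pi/2)
u=np.array([np.cos(a),np.sin(a)]);print(np.mean(R,0)+.03*u,np.mean(T,0)+.036*u)
a=-.18;u=np.array([np.cos(a),np.sin(a)])
p=np.array([.5505,-.0075])-.0035*u; print(p);go(s,[*p,.03],a+np.pi/2)
E
```

```text
0.04620399773470246 0.06870986978943854 -0.17593306256211405 -0.17078563568559457
[ 0.5500536  -0.00838161] [ 0.54850761 -0.00831792]
[ 0.54705655 -0.0068734 ]
turn 0.013 then dx,dy,dz [-0.0058  0.0312  0.0993]
```

Request:
carry_out(motion=[[[-0.002,0.01,0.015,0.01,-1],[-0.002,0.01,0.025,0,-1],[-0.002,0.01,0.025,0,-1],[0,0,0.025,0,-1],[0,0,0.006,0,-1],[0,0,0,0,-1]]])

```text
time: 43.5
position: [0.5441, -0.0159, 0.0267]
ee_rot: [-3.118, 0.037, 1.388]
wrist_force: [-0.5, -0.2, 0.3]
finger_gap: 0.0273
```

```bash
python3 snap.py w28;  python3 - <<'E'
from pose import *
go(manip.state(),[.5468,-.0075,.0098],1.393)
E
```

```text
t 43.5 pos [ 0.5441 -0.0159  0.0267] rot [-3.1185  0.0369  1.3876] q [ 0.08  0.99 -0.24  1.73  0.48  0.51  0.89] gap 0.0273 F [-0.5 -0.2  0.3]
turn -0.005 then dx,dy,dz [0.0087 0.0012 0.0172]
```

View pics/w28.png

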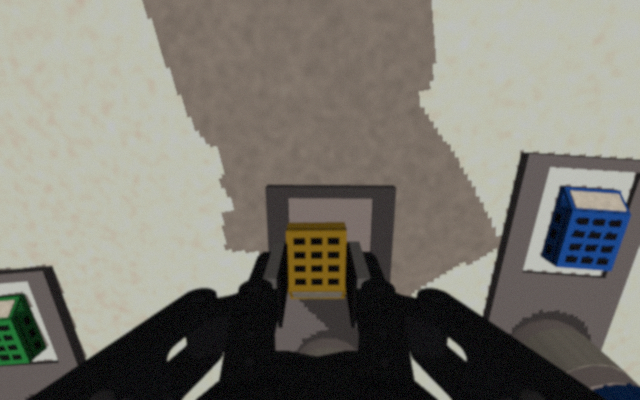

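Request:
carry_out(motion=[[[0.0045,0.0006,0.003,0,-1],[0.0045,0.0006,0.004,0,-1],[0,0,0.003,0,-1],[0,0,0.002,0,-1],[0,0,0.001,0,-1]]], force=20)

```text
time: 44.18
position: [0.5477, -0.0069, 0.0145]
ee_rot: [-3.121, 0.036, 1.388]
wrist_force: [-0.1, 0.1, -0.1]
finger_gap: 0.0275
```

Request:
carry_out(motion=[[[0,0,0.002,0,-1],[0,0,0.0015,0,-1],[0,0,0.001,0,-1],[0,0,0.0005,0,-1]]])

```text
time: 44.68
position: [0.5479, -0.0072, 0.0098]
ee_rot: [-3.122, 0.036, 1.387]
wrist_force: [1.1, 1.5, 8.7]
finger_gap: 0.0273
```

Touching the floor; releasing and raising.

Request:
carry_out(motion=[[[0,0,0,0,-0.3],[0,0,0,0,-0.15],[0,0,0,0,-0.05],[0,0,-0.01,0,0.0],[0,0,-0.02,0,0.05],[0,0,-0.03,0,0.05],[0,0,-0.03,0,0.05],[0,-0.03,-0.04,0,0.05],[0,-0.03,-0.04,0,0.05],[0,-0.02,-0.03,0,0.05],[0,0,0,0,0.05]]])

```text
time: 46.05
position: [0.4717, 0.0147, 0.2215]
ee_rot: [-3.125, 0.036, 1.388]
wrist_force: [0.8, -0.0, 0.0]
finger_gap: 0.0449
```

```bash
python3 snap.py w29; python3 - <<'E'
from h import *
im=manip.grab_frame("top");cv2.imwrite("pics/top9.png",im)
cv2.imwrite("pics/top9z.png",cv2.resize(np.clip(im[120:240,250:480]*1.6,0,255).astype(np.uint8),None,fx=3.4,fy=3.4,interpolation=cv2.INTER_CUBIC))
E
```

```text
t 46.05 pos [0.4717 0.0147 0.2215] rot [-3.1248  0.0359  1.388 ] q [ 0.1   0.6  -0.38  1.83  0.33  0.8   0.93] gap 0.0449 F [ 0.8 -0.   0. ]
```

View pics/w29.png

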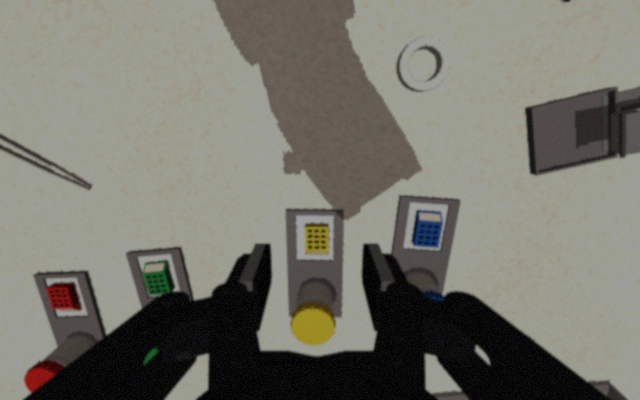

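View pics/top9z.png

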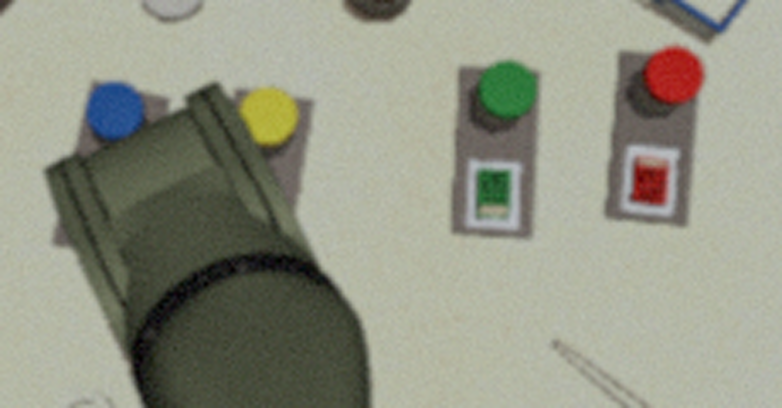

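```bash
python3 - <<'E'
from tray import *
C=dict(red=(.5775,-.353,-.123),blue=(.557,.1257,-.243),green=(.568,-.2177,-.06),yellow=(.5503,-.0083,-.178))
SG=dict(red=1,yellow=1,blue=-1,green=-1)  # toe direction along tray x
for n,col in(("w10","red"),("w17","blue"),("w23","green"),("w29","yellow"),("w23","red"),("w29","blue")):
    c,s,im,h=whites(n); x,y,a=C[col]
    e=proj(c,(x,y,.017)); bs,m=blobs(im,col,smin=90,vmin=35,amin=100)
    b=min(bs,key=lambda q:np.hypot(q[1]-e[0],q[2]-e[1]))
    l=cv2.connectedComponents(m)[1]; k=l[int(b[2])-3:int(b[2])+4,int(b[1])-3:int(b[1])+4].max()
    r=cv2.boxPoints(cv2.minAreaRect(np.argwhere(l==k)[:,::-1].astype(np.float32)))
    q=np.array([hit(c,*p,.017)[:2] for p in r]); ctr=q.mean(0); E=[q[1]-q[0],q[2]-q[1]]; E.sort(key=np.linalg.norm)
    L=np.arctan2(E[1][1],E[1][0]); dl=(L-a+np.pi/2)%np.pi-np.pi/2
    d=ctr-np.array([x,y]); print(n,col,"rect",[np.linalg.norm(v).round(4) for v in E],"off along/across tray mm",(1000*np.array([d@[np.cos(a),np.sin(a)],d@[-np.sin(a),np.cos(a)]])).round(1),"dyaw",dl.round(3))
for n,box in(("w10",(160,250,265,370)),("w29",(200,270,20,100))):
    im=cv2.imread(f"pics/{n}.png")[box[0]:box[1],box[2]:box[3]]
    cv2.imwrite(f"pics/{n}q.png",cv2.resize(np.clip(im*1.5,0,255).astype(np.uint8),None,fx=6,fy=6,interpolation=cv2.INTER_CUBIC))
E
```

```text
w10 red rect [np.float64(0.028), np.float64(0.039)] off along/across tray mm [-3.5 -0.2] dyaw 0.006
w17 blue rect [np.float64(0.0263), np.float64(0.0412)] off along/across tray mm [-0.4 -0.1] dyaw 0.016
w23 green rect [np.float64(0.0255), np.float64(0.0311)] off along/across tray mm [3.3 0.3] dyaw 0.014
w29 yellow rect [np.float64(0.0271), np.float64(0.0373)] off along/across tray mm [-3.4  2.2] dyaw 0.006
w23 red rect [np.float64(0.0342), np.float64(0.0406)] off along/across tray mm [-3.7  2.2] dyaw -0.058
w29 blue rect [np.float64(0.0298), np.float64(0.0421)] off along/across tray mm [-0.2 -1.3] dyaw 0.013
```

View pics/w10q.png

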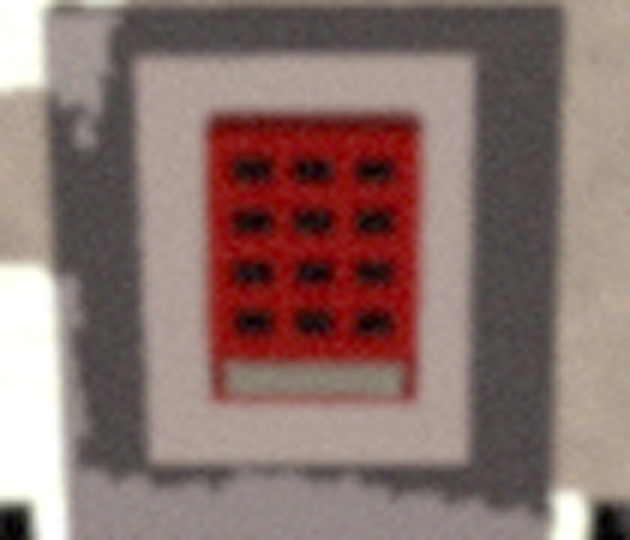

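```bash
python3 -c "
from cell import manip
print(manip.finish_job())"
```

```text
the job is handed in; nothing more can be done
None
```

All four cassettes are in the tray with their lid colour, released, and the job was handed in at about 46 s of the 112 s allowed. No verdict was reported.

- **Red:** I gripped it by its open uphill sides, slid it about 27 mm up the chute and lifted it out. I set it toe first in its recess and let it settle flat.
- **Blue, green, yellow:** I took them off the stack one at a time, lowered each one to its recess floor, then opened the fingers. Green and yellow pressed back with about 14 N and 9 N; for blue I saw no contact force and released it at the computed height.

**Last checks (wrist pictures):**
- The coloured outlines sat within about 4 mm of their recess centres (limit 12 mm). They were within 0.06 rad of the trays (limit 0.3 rad).
- The outlines are rough: side walls and writing faces shift them a few mm. Red's angle read 0.006 rad close up and -0.058 rad in an oblique view.
- I judged flatness and height by eye and from contact, not by measuring tilt. All four looked flat with the lid up.
- The tool drifted to about 0.04 rad off vertical during the job, with no visible effect on the placings.
- The arm was raised clear, touching nothing.

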